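# Comb the desk pencils into straight rows

## Robot

A 6-joint arm with a two-finger parallel gripper is mounted at the origin on the work surface. World frame = base frame: x ahead of the robot, y to its left, z up, the work surface at z = 0. Lengths are in m, angles in rad, forces in N, time in s.
With the tool pointing down it reaches from about 0.35 to 0.775 m from the base axis. Payload 5.5 kg.
Tool frame: the origin (TCP) lies between the finger pads; the fingertips stand env.nose_length ahead of it and the grasp point (between the pads) lies 8 mm behind it (env.nose_length is the distance from the TCP to the fingertips, in m); z points along the fingers, y is the direction in which the jaws open and shut (so a half turn about z gives the same grasp; the last joint's range is limited). The gripper opens to 85 mm and grips with 20 to 120 N. Pads are 22 mm wide; open, the fingers measure 114 mm over their backs; the gripper's body (76 mm by 85 mm) begins 54 mm behind the grasp point. The pads swing forward as they close: fully open they stand 13 mm farther back than shut.
Start: joints at [-1.431, 0.313, 0.046, 1.304, 0, 1.431], TCP at [0.159, -0.553, 0.242] pointing down, gripper open.
Joint ranges: [-2.76, 2.76], [-0.86, 1.69], [-1.03, 1.26], [-2.2, 2.34], [-1.47, 1.5], [-3.14, 3.14]. Speed limits (rad/s): [2.57, 2.57, 3.14, 3.14, 3.14, 3.14].

## Interface

Orientations are given as a unit quaternion [w, x, y, z].
In Python, from workcell import env gives the robot as it stands. The module is installed in compiled form; this text tells all that it offers.
- The arm moves only by the shell command python3 -m creep 'ROWS' [FORCE]. ROWS is a JSON object of lists of equal length, an entry for each row: "hand": the finger opening in mm, from 0 to 85.4; "delta_pos": the shift along the tool's x, y, z scaled (see below), a list of three; "turn": the turn about the tool's z scaled (see below). In form: {"hand": [hand, ...], "delta_pos": [[dx, dy, dz], ...], "turn": [turn, ...]}. A call has exactly 5 rows; each row shifts and turns the commanded pose from where the row before left it, along the tool's axes as they then stand; what a row does not reach is not made up. The controller multiplies each number of a shift by 0.8 m and each number of a turn by 5 degrees. A row lasts 1/12 s, in which the tool goes at most 41.7 mm and 7.16 degrees, less where a joint would pass 70% of its speed; a pose out of reach is approached as far as the arm can. A call with a number of a shift or a turn outside -1 to 1 is refused whole. A call with a gripper value outside its range is refused whole. The fingers move at their own pace and stop on an object; FORCE is the grip in N (left out, the last holds). Time passes only in rows, so rows that do not move let the fingers close, or fill a call up. It gives the time, the measured TCP pose, the force and the opening at its end, in the units of the state.
- env.get_state(): the state, without advancing time (a new reading comes with each control period).
- env.read_camera(name): name is "scene" or "top"; returns a dict with "pixels" (480x640x3 uint8, red, green, blue), "depth" (480x640 float32, m along the optical axis (not along the pixel's ray), 0 where there is no reading), "fx", "fy", "cx", "cy" (pixels), "origin" and "orientation" of the camera in the world. Camera axes: x right, y down, z forward; pixel columns grow to the right and rows downward; lengths in m; the calibration is good to about 2 mm. A picture is of the moment at which its call begins.
- env.hand_in(): hands the job in, once; it reports no verdict.
Trained networks look in the newest picture that a camera, given by its name, has taken for a name from the list of things; names that differ only in an ending like _2 or _b are one class to them, and where a whole thing is asked for, a point or a joint stands for the part that bears it (a point fixed in the world has none). Each returns a list of dicts, best first, with "score" (0 to 1); they miss things now and then, are a little off and sometimes report something else, mostly with a low value. They report only what shows in the picture. A call takes as long as a camera call. They do not tell look-alikes from the thing itself.
- env.find_in(camera, target): "location" ([row, column] in pixels, amid what is visible of it).
- env.pinpoint(camera, target): "location" ([row, column] in pixels: a listed point, or the origin of a listed thing).
The state is a dict: "clock": time; "joint_pos": joint angles; "qvel": joint speeds; "tau": joint torques, N m; "tcp_pos": TCP position; "orientation": TCP orientation; "wrist_force": force on the tool from outside, world axes, zero at the start; "ft_torque": the same for the moment, N m; "finger_gap": finger opening in m.
Only numpy, scipy, OpenCV 4.12 (cv2) and the standard library are available. Lean on these libraries where they do the work, as an engineer would, in place of code of your own. Each camera call takes 0.05 s, during which the arm holds its last target.

## Task

The three pencils in the desk tray lie askew. Take the little rake by its upright grip, set it down in the end of the tray behind the pencils and comb them along the tray, one pencil in each gap between the teeth, until all three sit against the cork face of the stop bar; press the row home for a moment with a light steady push of about 7 newtons, never as much as 12. Then stand the rake back on its cork mat, leaving three straight, evenly spaced rows; use the rake and not your fingers on the pencils, do not scrape it hard on the tray, and leave everything else alone.

Things in the scene. Friction and masses are not known exactly. Their poses are not given: they have to be found in the camera images.
- tray: Dark wooden pencil tray fixed on the desk, 400 long (its x) by 194 wide (its y), open on top. Origin under its centre, on the desk. Floor 4 thick, so its top is at z = 4; walls 10 thick and 22 high, leaving 380 by 174 inside. The stop bar is towards its +x end; the rake goes in at the -x end.
- stop: Stop bar across the tray: an 8 mm aluminium carrier, 170 wide, 18 high, on a stiff spring. Origin at the foot of the middle of its front (-x) face, on the tray's floor; axes as the tray's. In front of it, on stiff pins, a cork-faced plate that the pencils butt against; its face stands 10 to 34 in front (-x) of the origin, differently each time and not measured.
- rake: Small hand rake standing on its teeth. Origin under the centre of its wooden crossbar, z up; the teeth point along +x. Crossbar 24 (x) by 160 (y) by 22 high; on it an upright wooden grip 18 (x) by 50 (y), its top 100 above the origin. The crossbar's front face (x = 12) closes the gaps between the teeth and pushes the pencils' ends. 130 to 210 g.
- rake_grip (a point): Middle of a good grasp on the rake's grip, 80 above the rake's origin on its z axis; axes as the rake's. Grasp it 18 wide across the rake's x.
- rake_mid (a point): Middle of the rake's footprint: 38 in front (+x) of its origin, at its underside; axes as the rake's.
- rake_tips (a point): Point midway between the tips of the two middle teeth, 88.5 in front (+x) of the rake's origin, at its underside. Four flat hairpin teeth of 7 mm steel wire, undersides within 1 of z = 0, at y = -63, -21, 21, 63; each 29 wide up to 60 in front of the origin, then narrowing to a round tip. Gaps at y = -42, 0, 42: 13 wide, opening to 35 at the tips.
- mat: Cork mat fixed on the desk beside the tray, on one side or the other, 140 (its x) by 200 (its y), 3 thick, where the rake stands at the start with its x roughly along the mat's x. Origin under its centre, on the desk. The notebook on the other side of the tray is not the mat.
- pencil1: Plain hexagonal pencil without a point, the one on the tray's +y side: 150 long with rounded ends, 10 across flats, about 14 g. Origin at mid-length on its underside, x along it. It lies flat on the tray's floor, up to 9 degrees askew, its end 10 to 46 short of the cork face; its row is at the tray's y = 42.
- pencil2: Plain hexagonal pencil without a point, the middle one: 150 long with rounded ends, 10 across flats, about 14 g. Origin at mid-length on its underside, x along it. It lies flat on the tray's floor, up to 9 degrees askew, its end 10 to 46 short of the cork face; its row is at the tray's y = 0.
- pencil3: Plain hexagonal pencil without a point, the one on the tray's -y side: 150 long with rounded ends, 10 across flats, about 14 g. Origin at mid-length on its underside, x along it. It lies flat on the tray's floor, up to 9 degrees askew, its end 10 to 46 short of the cork face; its row is at the tray's y = -42.
- eraser: White eraser, 16 by 42 by 12, lying in the tray behind the stop bar. Origin under its centre. Leave it alone.
- sharpener: Steel pencil sharpener, 15 by 24 by 13, lying in the tray behind the stop bar. Origin under its centre. Leave it alone.
- tape: Roll of clear tape lying on the desk, 68 across, 19 high. Origin under its centre. Leave it alone.
- stapler: Dark stapler on the desk, 130 long, 50 high. Origin under its centre. Leave it alone.
- mug: White mug on the desk, 76 across, 85 high. Origin under its centre. Leave it alone.
There are look-alikes about, which are no part of the job. What is shaped like the pencil3 but blue or orange is not meant.

How it is judged:
By the outcome, as a careful person would: the job done as asked, in the order asked, and still so for the second after the job is handed in, with the robot touching nothing.
It also fails if it takes over 72 s, if anything falls off the work surface, if the arm or the gripper's body presses on something with over 40 N, if the wrist force passes 120 N, or if a joint passes its speed limit or range.

## Working session

There is one attempt and no reset: what is moved stays moved. The work goes in short steps, Python scripts to look and compute and a shell command to move; the robot and the scene stay as the last step left them, time stands still between calls to the robot, and variables do not carry over. Pictures are saved under pics/ and viewed, and the job is handed in when it is done.

```bash
mkdir -p pics; cat > h.py <<'E'
import numpy as np, cv2
from scipy.spatial.transform import Rotation as R
from workcell import env
def q2R(q): return R.from_quat([q[1],q[2],q[3],q[0]]).as_matrix()
def cam(n):
    c=env.read_camera(n); c['R']=q2R(c['orientation']); return c
def px2w(c,rc,z=None):
    r,k=rc
    ray=np.array([(k-c['cx'])/c['fx'],(r-c['cy'])/c['fy'],1.0])
    if z is None:
        d=c['depth'][int(round(r)),int(round(k))]; return c['origin']+c['R']@(ray*d)
    w=c['R']@ray; t=(z-c['origin'][2])/w[2]; return c['origin']+w*t
def w2px(c,p):
    v=c['R'].T@(np.array(p)-c['origin']); return [v[1]/v[2]*c['fy']+c['cy'],v[0]/v[2]*c['fx']+c['cx']]
def save(n,im): cv2.imwrite('pics/'+n,im[:,:,::-1])
E
python3 - <<'E'
from h import *
np.set_printoptions(precision=4,suppress=True)
s=env.get_state(); print(s, env.nose_length)
for n in ('top','scene'):
    c=cam(n); save(n+'0.png',c['pixels']); print(n,c['origin'],c['R'],c['fx'],c['cx'])
    for t in ['tray','stop','rake','rake_grip','rake_mid','rake_tips','mat','pencil1','pencil2','pencil3']:
        try: r=env.pinpoint(n,t)
        except Exception as e: print(t,e); continue
        print(t,[(np.round(x['location'],1).tolist(),round(x['score'],2)) for x in r[:4]])
E
```

```text
{'clock': 0.0, 'joint_pos': array([-1.4306,  0.314 ,  0.045 ,  1.3035, -0.    ,  1.4312]), 'qvel': array([ 0.0003,  0.0006,  0.0003,  0.0008,  0.0027, -0.0005]), 'tau': array([  0.0018, -48.0629,  29.8533,   0.0193,   0.0002,   0.    ]), 'tcp_pos': array([ 0.1587, -0.5522,  0.2414]), 'orientation': array([-0.0009,  0.9902,  0.1394, -0.    ]), 'wrist_force': array([0.5057, 0.1173, 0.3836]), 'ft_torque': array([ 0.0077, -0.0083, -0.0268]), 'finger_gap': 0.08527790965820568} 0.011
top [0.4676 0.0147 1.3095] [[ 0.0076 -0.9989  0.047 ]
 [-0.9999 -0.0072  0.0091]
 [-0.0088 -0.047  -0.9989]] 471.50990311337074 320.7020833087004
tray [([226.5, 334.3], 0.88)]
stop [([218.6, 285.1], 0.73)]
rake [([251.5, 475.7], 0.59)]
rake_grip [([250.9, 483.9], 0.7), ([209.3, 333.2], 0.65)]
rake_mid [([251.6, 459.7], 0.66)]
rake_tips [([248.5, 439.3], 0.88), ([198.4, 282.0], 0.45)]
mat [([256.7, 457.2], 0.87)]
pencil1 [([324.2, 405.2], 0.78), ([226.3, 329.9], 0.7), ([211.3, 333.1], 0.53), ([176.1, 479.0], 0.51)]
pencil2 [([324.2, 405.2], 0.78), ([226.3, 329.9], 0.7), ([211.3, 333.1], 0.53), ([176.1, 479.0], 0.51)]
pencil3 [([324.2, 405.2], 0.78), ([226.3, 329.9], 0.7), ([211.3, 333.1], 0.53), ([176.1, 479.0], 0.51)]
scene [ 1.3226 -0.0933  1.0483] [[ 0.1501  0.763  -0.6287]
 [ 0.9886 -0.1239  0.0856]
 [-0.0126 -0.6344 -0.7729]] 597.0556229541438 322.2149368738168
tray [([294.3, 386.7], 0.7), ([278.7, 316.2], 0.56)]
stop [([278.3, 378.6], 0.85)]
rake [([272.3, 133.5], 0.83)]
rake_grip [([250.7, 126.9], 0.9), ([278.0, 317.3], 0.49)]
rake_mid [([272.0, 153.8], 0.58)]
rake_tips [([268.5, 175.8], 0.74)]
mat [([272.2, 153.7], 0.7)]
pencil1 [([201.6, 221.5], 0.8), ([278.8, 316.5], 0.76), ([261.5, 318.2], 0.73), ([291.4, 320.1], 0.62)]
pencil2 [([201.6, 221.5], 0.8), ([278.8, 316.5], 0.76), ([261.5, 318.2], 0.73), ([291.4, 320.1], 0.62)]
pencil3 [([201.6, 221.5], 0.8), ([278.8, 316.5], 0.76), ([261.5, 318.2], 0.73), ([291.4, 320.1], 0.62)]
```

View pics/top0.png

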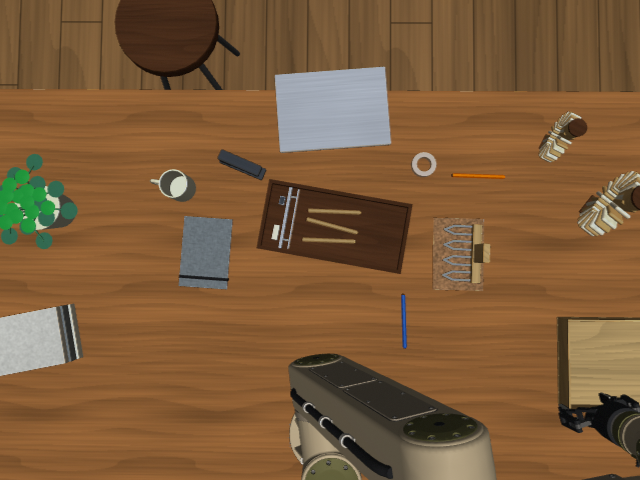

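View pics/scene0.png

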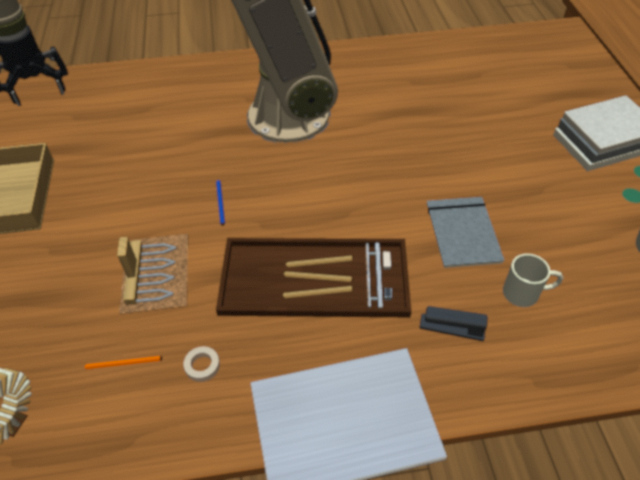

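```bash
python3 - <<'E'
from h import *
c=cam('top')
p=c['pixels'][165:285,245:420]
save('traytop.png',cv2.resize(p,None,fx=4.5,fy=4.5,interpolation=cv2.INTER_CUBIC))
p=c['pixels'][205:305,420:510]
save('raketop.png',cv2.resize(p,None,fx=6,fy=6,interpolation=cv2.INTER_CUBIC))
c=cam('scene')
p=c['pixels'][220:330,205:425]
save('trayscene.png',cv2.resize(p,None,fx=3.6,fy=3.6,interpolation=cv2.INTER_CUBIC))
E
```

```text
(no output)
```

View pics/traytop.png

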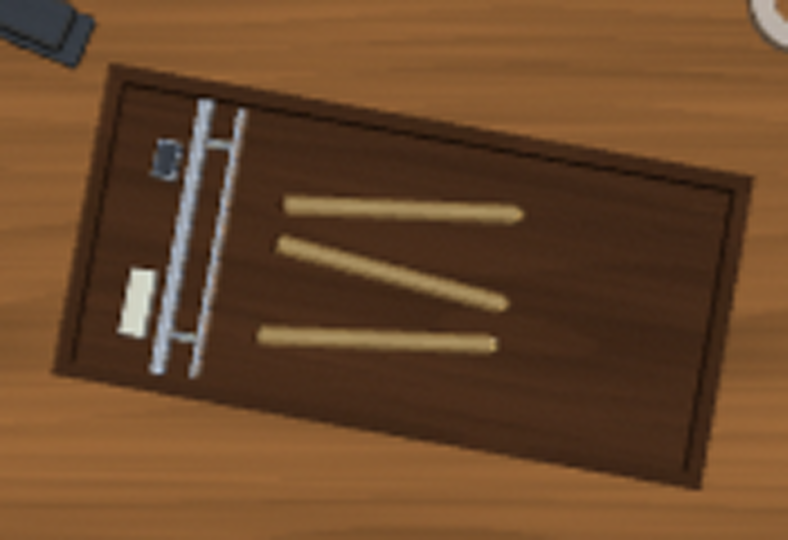

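View pics/raketop.png

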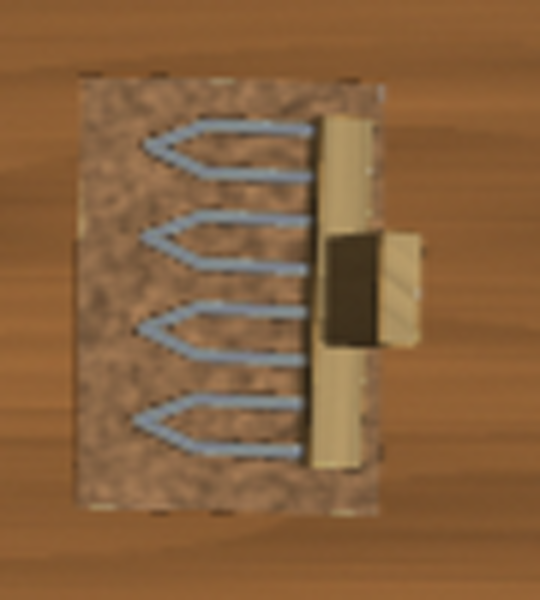

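View pics/trayscene.png

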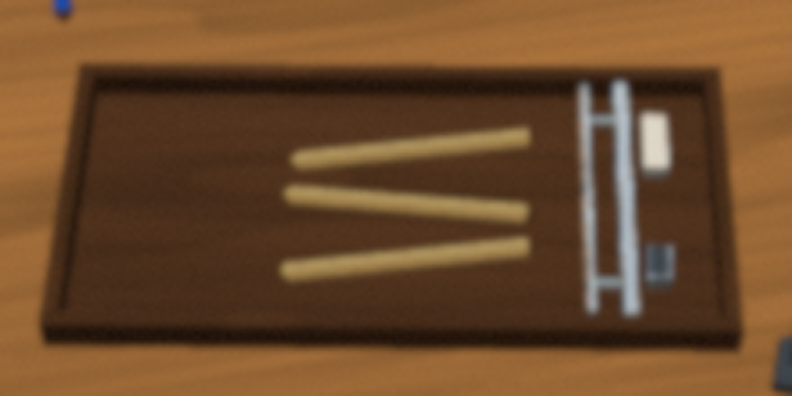

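```bash
cat > fit.py <<'E'
from h import *
from scipy.optimize import least_squares
def crop(p,s,r0,c0): return [r0+(p[1]+.5)/s-.5, c0+(p[0]+.5)/s-.5]
def fitp(obs,x0,dz=0):
    # obs: list of (cam, pix rc, local xyz)
    def res(q):
        a,b=np.cos(q[2]),np.sin(q[2]); o=[]
        for c,p,l in obs:
            w=[q[0]+a*l[0]-b*l[1], q[1]+b*l[0]+a*l[1], l[2]+dz]
            u=w2px(c,w); o+= [u[0]-p[0],u[1]-p[1]]
        return o
    r=least_squares(res,x0,loss='soft_l1'); return r.x, np.array(res(r.x)).reshape(-1,2)
E
python3 - <<'E'
from fit import *
np.set_printoptions(precision=4,suppress=True)
c=cam('top'); s=cam('scene')
# tray
T=[((110,64),(.2,-.097)),((752,178),(-.2,-.097)),((700,488),(-.2,.097)),((54,374),(.2,.097))]
S=[((80,66),(-.2,.097)),((718,70),(.2,.097)),((741,330),(.2,-.097)),((44,325),(-.2,-.097))]
ot=[(c,crop(p,4.5,165,245),(*l,.022)) for p,l in T]
os=[(s,crop(p,3.6,220,205),(*l,.022)) for p,l in S]
for o in (ot,os,ot+os):
    q,r=fitp(o,[.5,0,1.4]); print('tray',q,np.degrees(q[2])); print(r.tolist() if 0 else np.abs(r).max())
tq=q
T=[((145,147),(.0885,-.063,.0035)),((141,238),(.0885,-.021,.0035)),((136,329),(.0885,.021,.0035)),((133,421),(.0885,.063,.0035)),
((375,117),(-.012,-.08,.022)),((361,467),(-.012,.08,.022)),((421,233),(-.009,-.025,.1)),((380,232),(.009,-.025,.1)),((420,346),(-.009,.025,.1)),((378,346),(.009,.025,.1))]
o=[(c,crop(p,6,205,420),l) for p,l in T]
q,r=fitp(o,[.45,-.34,1.5],.003); print('rake',q,np.degrees(q[2]));print(r)
for z in (80,): print('grip top/scene', px2w(c,[250.9,483.9],.083),px2w(s,[250.7,126.9],.083))
# pencils
a,b=np.cos(tq[2]),np.sin(tq[2]); M=np.array([[a,-b],[b,a]])
for n,e in {'p3':((285,205),(523,214)),'p2':((278,243),(508,303)),'p1':((258,335),(496,345)),'stopback':((206,100),(155,374)),'plate':((241,110),(194,377))}.items():
    z=.022 if n in('stopback','plate') else .01
    print(n,[ (1000*(M.T@(px2w(c,crop(p,4.5,165,245),z)[:2]-tq[:2]))).round(1) for p in e])
for n,e in {'p1':((530,136),(292,160)),'p2':((528,212),(286,194)),'p3':((529,246),(281,272)),'plate':((582,85),(592,312))}.items():
    z=.022 if n in('stopback','plate') else .01
    print(n,[ (1000*(M.T@(px2w(s,crop(p,3.6,220,205),z)[:2]-tq[:2]))).round(1) for p in e])
d=px2w(c,[251,484]);print('depth',d)
E
```

```text
tray [ 0.5634 -0.0103  1.4025] 80.35803617153302
0.5961788867043651
tray [ 0.5639 -0.0085  1.4033] 80.40222277340428
1.6733335128643319
tray [ 0.5637 -0.0094  1.4026] 80.361194427329
2.1370739672437082
rake [ 0.4912 -0.3974  1.5294] 87.62941618373074
[[-0.0973 -0.5898]
 [-0.0898 -0.4848]
 [-0.0367 -0.2148]
 [-0.1043 -0.2799]
 [ 0.0055 -0.0248]
 [ 0.5497  0.3551]
 [-0.292   0.5953]
 [-0.4682  0.3589]
 [ 0.4644  0.1293]
 [ 0.1177  0.046 ]]
grip top/scene [ 0.4963 -0.3976  0.083 ] [ 0.4904 -0.3908  0.083 ]
p3 [array([ 78.1, -30.9]), array([-66.9, -50.9])]
p2 [array([78.2, -7. ]), array([-67.2,   4.7])]
p1 [array([80.3, 50.8]), array([-64.4,  31.4])]
stopback [array([136.4, -84.7]), array([137.1,  85.5])]
plate [array([114.2, -82.3]), array([113.4,  83.2])]
p1 [array([82.4, 51.4]), array([-62.6,  31.7])]
p2 [array([80.4, -6.2]), array([-64.8,   5.9])]
p3 [array([ 80.7, -30.9]), array([-64.4, -50.7])]
plate [array([114.6,  82.2]), array([115.4, -84.8])]
depth [ 0.4956 -0.3915  0.1017]
```

Possible confusions: the plain pencils in the tray (top camera, about (211,333), (226,330) and (241,329)) against the blue pencil at (321,404) and the orange at (176,479). The rake at (251,476) is the only one, on the cork mat; the grey notebook sits across the tray. I chose the rake on the cork, and the crop confirmed it. Next I turn to the rake and move above it.

```bash
python3 -m creep '{"hand":[85,85,85,85,85],"delta_pos":[[0,0,0],[0,0,0],[0,0,0],[0,0,0],[0,0,0]],"turn":[0.92,0.92,0.92,0.92,0]}' 40
python3 -m creep '{"hand":[85,85,85,85,85],"delta_pos":[[0.0407,-0.0263,0],[0.0407,-0.0263,0],[0.0407,-0.0263,0],[0.0407,-0.0263,0],[0.0407,-0.0263,0]],"turn":[0,0,0,0,0]}'
python3 -m creep '{"hand":[85,85,85,85,85],"delta_pos":[[0.0407,-0.0263,0],[0.0407,-0.0263,0],[0.0407,-0.0263,0],[0.0407,-0.0263,0],[0.0407,-0.0263,0]],"turn":[0,0,0,0,0]}'
python3 -m creep '{"hand":[85,85,85,85,85],"delta_pos":[[0,0,0],[0,0,0],[0,0,0],[0,0,0],[0,0,0]],"turn":[0,0,0,0,0]}'
cat > st.py <<'E'
from h import *
np.set_printoptions(precision=4,suppress=True)
def st(pr=True):
    s=env.get_state(); m=q2R(s['orientation'])
    ax=np.degrees(np.arctan2(-m[1,1],-m[0,1]))  # angle of -tool y = rake x
    tilt=np.degrees(np.arccos(-m[2,2]))
    if pr: print('t',round(s['clock'],2),'tcp',s['tcp_pos'],'rakeang',round(ax,2),'tilt',round(tilt,2),'F',s['wrist_force'],'T',s['ft_torque'],'gap',round(s['finger_gap'],4))
    return s,m,ax
if __name__=='__main__': st()
E
python3 st.py
```

```text
clock: 1.72
tcp_pos: [0.1588, -0.5527, 0.2423]
orientation: [0.0, 1.0, -0.022, 0.0]
wrist_force: [0.3, 0.2, -0.7]
finger_gap: 0.0849
clock: 2.13
tcp_pos: [0.327, -0.4533, 0.2424]
orientation: [0.0, 1.0, -0.02, 0.0]
wrist_force: [0.7, -0.7, -0.5]
finger_gap: 0.0849
clock: 2.55
tcp_pos: [0.4943, -0.3547, 0.2425]
orientation: [0.0, 1.0, -0.019, 0.0]
wrist_force: [0.9, -1.2, -0.5]
finger_gap: 0.085
clock: 2.97
tcp_pos: [0.4916, -0.3569, 0.2424]
orientation: [0.0, 1.0, -0.021, -0.0]
wrist_force: [-0.6, -0.2, 0.8]
finger_gap: 0.0853
t 2.97 tcp [ 0.4916 -0.3569  0.2424] rakeang 87.54 tilt 0.01 F [-0.6193 -0.164   0.824 ] T [0.0096 0.0236 0.0257] gap 0.0853
```

```bash
python3 -m creep '{"hand":[85,85,85,85,85],"delta_pos":[[0,0.025,0],[0,0.025,0],[0,0,0.04],[0,0,0.04],[0,0,0.03]],"turn":[0,0,0,0,0]}' 40
python3 -m creep '{"hand":[85,85,85,85,85],"delta_pos":[[0,0,0.03],[0,0,0.03],[0,0,0.02],[0,0,0.0185],[0,0,0]],"turn":[0,0,0,0,0]}'
python3 st.py
```

```text
clock: 3.38
tcp_pos: [0.4894, -0.3971, 0.1526]
orientation: [-0.0, 1.0, -0.022, -0.0]
wrist_force: [-0.4, 0.2, -0.1]
finger_gap: 0.0848
clock: 3.8
tcp_pos: [0.4883, -0.3952, 0.0722]
orientation: [-0.002, 1.0, -0.022, -0.002]
wrist_force: [-0.1, 0.4, -1.2]
finger_gap: 0.0851
t 3.8 tcp [ 0.4883 -0.3952  0.0722] rakeang 87.52 tilt 0.33 F [-0.1418  0.3953 -1.1907] T [ 0.0268  0.0607 -0.0186] gap 0.0851
```

Close gently, reading the result.

```bash
python3 -m creep '{"hand":[60,40,20,5,0],"delta_pos":[[0,0,0],[0,0,0],[0,0,0],[0,0,0],[0,0,0]],"turn":[0,0,0,0,0]}' 40
python3 -m creep '{"hand":[0,0,0,0,0],"delta_pos":[[0,0,0],[0,0,0],[0,0,0],[0,0,0],[0,0,0]],"turn":[0,0,0,0,0]}' 60
python3 -m creep '{"hand":[0,0,0,0,0],"delta_pos":[[0,0,0],[0,0,0],[0,0,0],[0,0,0],[0,0,0]],"turn":[0,0,0,0,0]}' 60
python3 - <<'E'
from st import *
st()
for n in('top','scene'):
    c=cam(n); 
    p=c['pixels'][190:320,400:560] if n=='top' else c['pixels'][180:330,80:260]
    save('grasp_%s.png'%n,cv2.resize(p,None,fx=3.2,fy=3.2,interpolation=cv2.INTER_CUBIC))
E
```

```text
clock: 4.22
tcp_pos: [0.4916, -0.3965, 0.0767]
orientation: [0.001, 1.0, -0.021, 0.001]
wrist_force: [0.3, 0.1, 0.4]
finger_gap: 0.0248
clock: 4.63
tcp_pos: [0.4916, -0.396, 0.0765]
orientation: [0.0, 1.0, -0.021, 0.001]
wrist_force: [-1.2, 1.6, 5.4]
finger_gap: 0.0174
clock: 5.05
tcp_pos: [0.4916, -0.396, 0.0765]
orientation: [0.0, 1.0, -0.021, 0.001]
wrist_force: [-0.7, 1.3, 6.2]
finger_gap: 0.0176
t 5.05 tcp [ 0.4916 -0.396   0.0765] rakeang 87.65 tilt 0.08 F [-0.6597  1.3024  6.1663] T [0.324  0.0834 0.0096] gap 0.0176
```

View pics/grasp_scene.png

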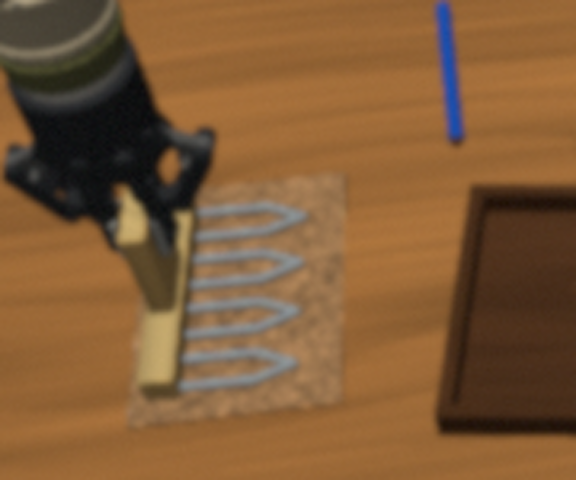

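```bash
python3 -m creep '{"hand":[0,0,0,0,0],"delta_pos":[[0,0,-0.01],[0,0,-0.015],[0,0,-0.02],[0,0,-0.02],[0,0,-0.015]],"turn":[0,0,0,0,0]}' 60
python3 -m creep '{"hand":[0,0,0,0,0],"delta_pos":[[0,0,0],[0,0,0],[0,0,0],[0,0,0],[0,0,0]],"turn":[0,0,0,0,0]}'
python3 - <<'E'
from st import *
st()
for n in('top','scene'):
    c=cam(n); 
    p=c['pixels'][190:320,400:560] if n=='top' else c['pixels'][180:330,80:260]
    save('lift_%s.png'%n,cv2.resize(p,None,fx=5 if n=='top' else 4,fy=5 if n=='top' else 4,interpolation=cv2.INTER_CUBIC)[:600,:800])
E
```

```text
clock: 5.57
tcp_pos: [0.4911, -0.3959, 0.1406]
orientation: [0.0, 1.0, -0.021, -0.0]
wrist_force: [0.1, -0.1, -1.5]
finger_gap: 0.0175
clock: 5.98
tcp_pos: [0.4906, -0.3953, 0.1382]
orientation: [-0.001, 1.0, -0.021, -0.001]
wrist_force: [-0.1, -0.6, -2.5]
finger_gap: 0.0171
t 5.98 tcp [ 0.4906 -0.3953  0.1382] rakeang 87.63 tilt 0.12 F [-0.136  -0.5878 -2.5044] T [ 0.0432 -0.035   0.0235] gap 0.0171
```

View pics/lift_scene.png

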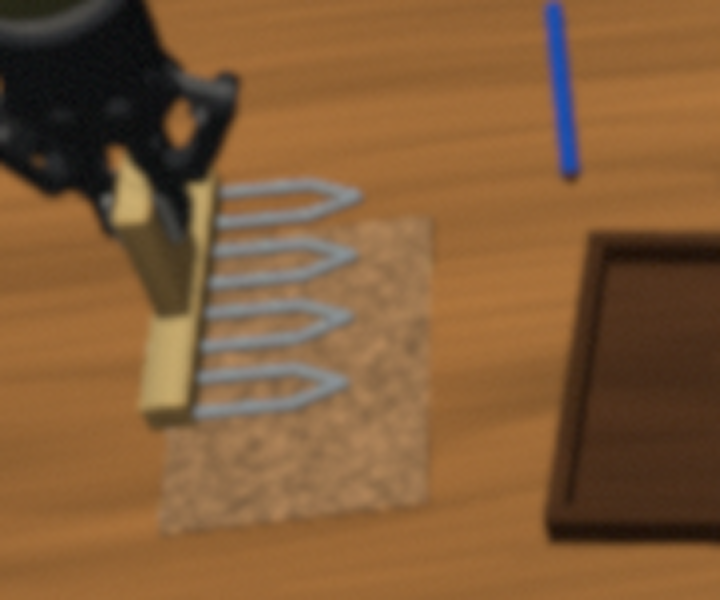

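View pics/lift_top.png

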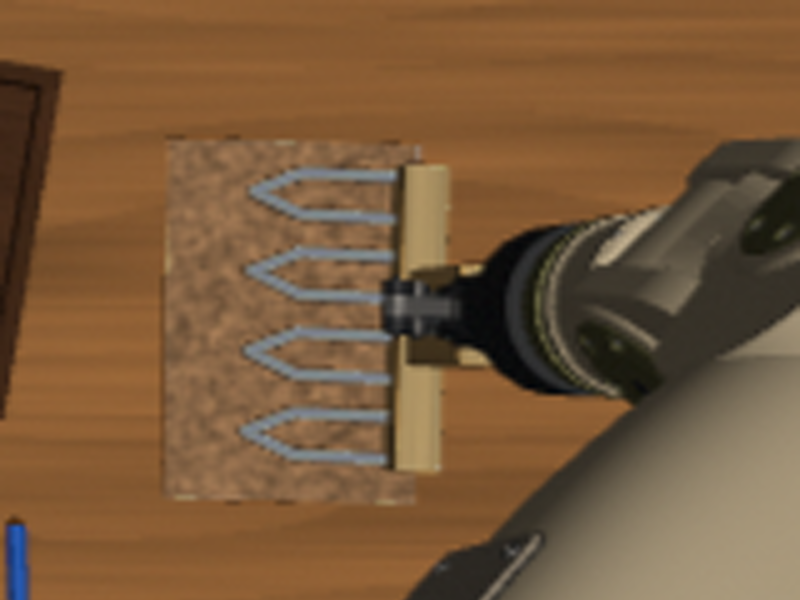

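```bash
python3 - <<'E'
from fit import *
np.set_printoptions(precision=4,suppress=True)
c=cam('top'); s=cam('scene')
ys=(-.063,-.021,.021,.063)
ot=[(c,crop(p,5,190,400),(.0885,y,.0035)) for p,y in zip([(248,191),(246,271),(245,351),(240,431)],ys)]
ot+=[(c,crop((450,166),5,190,400),(-.012,-.08,.022)),(c,crop((440,470),5,190,400),(-.012,.08,.022))]
os=[(s,crop(p,4,180,80),(.0885,y,.0035)) for p,y in zip([(362,197),(357,255),(354,317),(346,383)],ys[::-1])]
for o in(ot,os):
  for dz in (.06,.065):
    q,r=fitp(o,[.49,-.39,1.5],dz); print(q,np.degrees(q[2]),np.abs(r).max(),(r**2).sum())
print(env.get_state()['tcp_pos'],env.get_state()['clock'])
E
```

```text
[ 0.4908 -0.3991  1.5345] 87.91876642803543 0.5765896992656963 1.1554675817836744
[ 0.4906 -0.3977  1.5344] 87.9170666446986 0.7116113848383065 1.6838458464840185
[ 0.4846 -0.3979  1.5182] 86.98508556670323 0.4370747865000624 0.45137838976077116
[ 0.4889 -0.3968  1.5188] 87.02195318367514 0.4337676271527471 0.3853700437793255
[ 0.491  -0.3957  0.139 ] 6.1833
```

```bash
python3 -m creep '{"hand":[0,0,0,0,0],"delta_pos":[[0,0,0],[0,0,0],[0.0013,-0.02,0],[0.0013,-0.034,0],[0.0013,-0.04,0]],"turn":[0.727,0.727,0,0,0]}' 60
python3 -m creep '{"hand":[0,0,0,0,0],"delta_pos":[[0.0013,-0.04,0],[0.0013,-0.04,0],[0.0013,-0.04,0],[0.0013,-0.035,0],[0.0013,-0.0254,0]],"turn":[0,0,0,0,0]}'
python3 -m creep '{"hand":[0,0,0,0,0],"delta_pos":[[0,0,0],[0,0,0],[0,0,0],[0,0,0],[0,0,0]],"turn":[0,0,0,0,0]}'
python3 - <<'E'
from st import *
st()
c=cam('top');p=c['pixels'][165:285,245:420]
save('over_top.png',cv2.resize(p,None,fx=4.5,fy=4.5,interpolation=cv2.INTER_CUBIC))
c=cam('scene');p=c['pixels'][200:330,180:425]
save('over_scene.png',cv2.resize(p,None,fx=3.25,fy=3.25,interpolation=cv2.INTER_CUBIC))
E
```

```text
clock: 6.6
tcp_pos: [0.5067, -0.3223, 0.1392]
orientation: [0.0, 0.996, -0.085, 0.0]
wrist_force: [0.9, 0.2, -1.5]
finger_gap: 0.0175
clock: 7.02
tcp_pos: [0.5359, -0.1775, 0.1395]
orientation: [-0.0, 0.997, -0.082, -0.0]
wrist_force: [-0.2, -1.1, -2.7]
finger_gap: 0.017
clock: 7.43
tcp_pos: [0.536, -0.1818, 0.1395]
orientation: [0.0, 0.996, -0.085, 0.0]
wrist_force: [-0.7, 0.8, -2.4]
finger_gap: 0.0176
t 7.43 tcp [ 0.536  -0.1818  0.1395] rakeang 80.29 tilt 0.02 F [-0.6786  0.767  -2.447 ] T [0.0512 0.0074 0.0197] gap 0.0176
```

View pics/over_top.png

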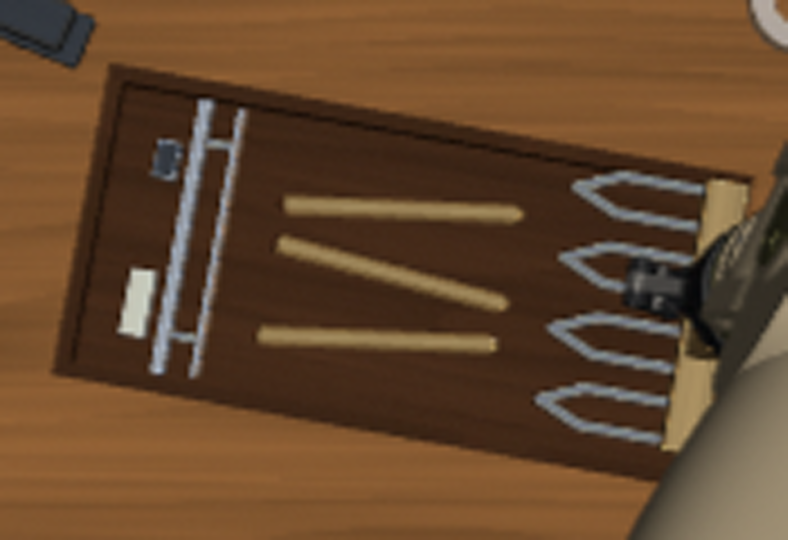

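View pics/over_scene.png

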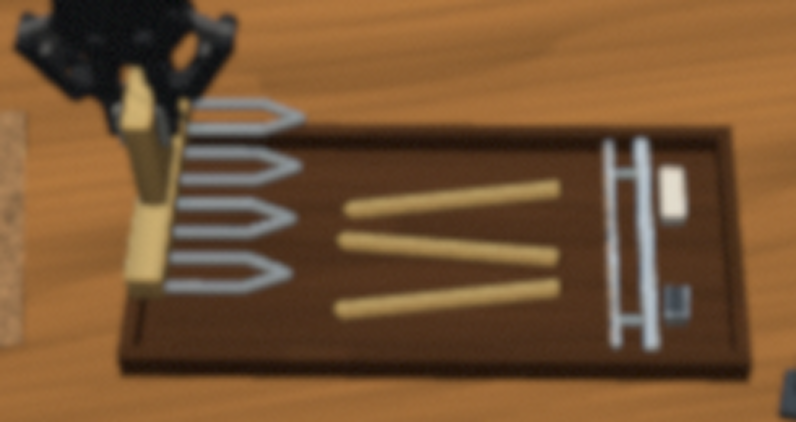

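```bash
python3 - <<'E'
from fit import *
np.set_printoptions(precision=4,suppress=True)
c=cam('top'); s=cam('scene')
ys=(-.063,-.021,.021,.063)
ot=[(c,crop(p,4.5,165,245),(.0885,y,.0035)) for p,y in zip([(575,187),(561,258),(550,327),(538,400)],ys)]
os=[(s,crop(p,3.25,200,180),(.0885,y,.0035)) for p,y in zip([(303,118),(300,165),(296,217),(291,272)],ys[::-1])]
for o in(ot,os,ot+os):
    q,r=fitp(o,[.5357,-.18,1.4],.066); print(q,np.degrees(q[2]),np.abs(r).max(),(r**2).sum())
    print('err from intended', q[:2]-env.get_state()['tcp_pos'][:2])
print(env.get_state()['clock'])
E
```

```text
[ 0.5355 -0.1861  1.4037] 80.42420229257256 0.26086051223649065 0.2271971390533855
err from intended [-0.0005 -0.0045]
[ 0.5348 -0.183   1.4133] 80.97355722003054 0.48718102972117094 0.44985943992435595
err from intended [-0.0012 -0.0015]
[ 0.5355 -0.1841  1.412 ] 80.89992138524293 1.148361778030221 4.9953801701841964
err from intended [-0.0005 -0.0026]
7.6333
```

```bash
python3 -m creep '{"hand":[0,0,0,0,0],"delta_pos":[[0,-0.0069,0],[0,0,0.01],[0,0,0.015],[0,0,0.015],[0,0,0.01]],"turn":[0,0,0,0,0]}' 60
python3 -m creep '{"hand":[0,0,0,0,0],"delta_pos":[[0,0,0.006],[0,0,0.004],[0,0,0.002],[0,0,0],[0,0,0]],"turn":[0,0,0,0,0]}'
python3 - <<'E'
from st import *
st()
c=cam('top');p=c['pixels'][165:285,245:420]
save('low_top.png',cv2.resize(p,None,fx=4.5,fy=4.5,interpolation=cv2.INTER_CUBIC))
c=cam('scene');p=c['pixels'][200:330,180:425]
save('low_scene.png',cv2.resize(p,None,fx=3.25,fy=3.25,interpolation=cv2.INTER_CUBIC))
E
```

```text
clock: 8.05
tcp_pos: [0.5364, -0.1749, 0.0979]
orientation: [-0.0, 0.996, -0.084, -0.001]
wrist_force: [0.1, -0.4, -1.9]
finger_gap: 0.0173
clock: 8.47
tcp_pos: [0.5374, -0.1756, 0.0903]
orientation: [0.0, 0.996, -0.084, 0.0]
wrist_force: [-0.1, 0.1, -1.4]
finger_gap: 0.0174
t 8.47 tcp [ 0.5374 -0.1756  0.0903] rakeang 80.36 tilt 0.05 F [-0.0758  0.0962 -1.4389] T [ 0.0143 -0.0117 -0.0442] gap 0.0174
```

View pics/low_top.png

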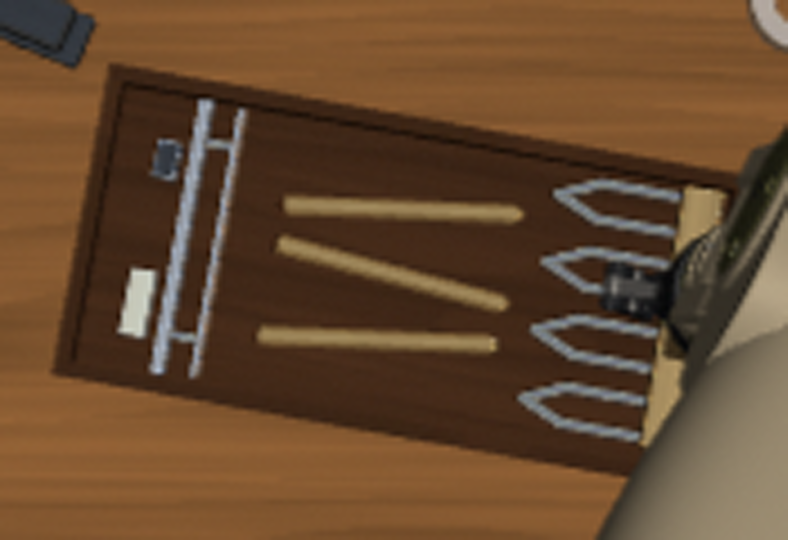

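View pics/low_scene.png

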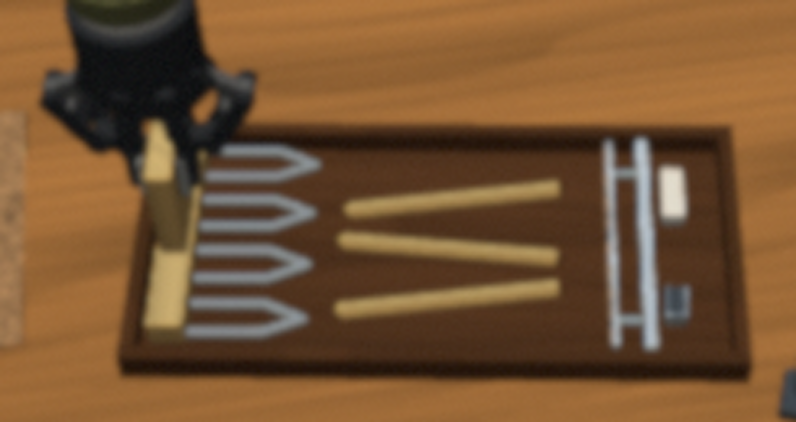

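```bash
cat > tr.py <<'E'
from fit import *
np.set_printoptions(precision=1,suppress=True)
tq=[.5637,-.0095,np.radians(80.36)]
a,b=np.cos(tq[2]),np.sin(tq[2]); M=np.array([[a,-b],[b,a]])
def tray(w): return 1000*(M.T@(np.array(w)[:2]-tq[:2]))
E
python3 - <<'E'
from tr import *
c=cam('top');s=cam('scene')
print('tcp',tray(env.get_state()['tcp_pos']))
for p in [(556,192),(543,262),(532,330),(522,398)]: print(tray(px2w(c,crop(p,4.5,165,245),.0195)))
for p in [(320,163),(316,212),(312,264),(306,318)]: print(tray(px2w(s,crop(p,3.25,200,180),.0195)))
for p in [(345,209),(338,240),(335,309)]: print('pen',tray(px2w(s,crop(p,3.25,200,180),.01)))
E
```

```text
tcp [-168.1   -1.8]
[-83.7 -66.5]
[-83.2 -22.9]
[-83.7  19.1]
[-84.8  60.9]
[-80.7  64.1]
[-80.6  22.1]
[-80.4 -20.6]
[-81.4 -63.1]
pen [-62.4  32.1]
pen [-65.6   6.1]
pen [-64.3 -49.5]
```

```bash
python3 -m creep '{"hand":[0,0,0,0,0],"delta_pos":[[0,0,0.004],[0,0,0.004],[0,0,0.002],[0,0,0],[0,0,0]],"turn":[0,0,0,0,0]}' 60
python3 st.py
python3 -m creep '{"hand":[0,0,0,0,0],"delta_pos":[[0,0,0.001],[0,0,0.001],[0,0,0],[0,0,0],[0,0,0]],"turn":[0,0,0,0,0]}'
python3 st.py
```

```text
clock: 9.08
tcp_pos: [0.5368, -0.1753, 0.0816]
orientation: [-0.0, 0.996, -0.084, -0.0]
wrist_force: [0.7, 0.2, -1.1]
finger_gap: 0.0171
t 9.08 tcp [ 0.5368 -0.1753  0.0816] rakeang 80.36 tilt 0.04 F [ 0.7338  0.2035 -1.0977] T [ 0.0416 -0.053  -0.0548] gap 0.0171
clock: 9.5
tcp_pos: [0.5371, -0.1755, 0.0804]
orientation: [0.0, 0.996, -0.084, 0.0]
wrist_force: [-0.5, -0.4, -2.7]
finger_gap: 0.017
t 9.5 tcp [ 0.5371 -0.1755  0.0804] rakeang 80.36 tilt 0.01 F [-0.4715 -0.4228 -2.7049] T [-0.0192 -0.0672 -0.0522] gap 0.017
```

```bash
python3 -m creep '{"hand":[0,0,0,0,0],"delta_pos":[[0,0,0.001],[0,0,0.0005],[0,0,0],[0,0,0],[0,0,0]],"turn":[0,0,0,0,0]}' 60
python3 st.py
python3 -m creep '{"hand":[0,0,0,0,0],"delta_pos":[[0,0,0.001],[0,0,0],[0,0,0],[0,0,0],[0,0,0]],"turn":[0,0,0,0,0]}'
python3 st.py
```

```text
clock: 9.92
tcp_pos: [0.537, -0.1754, 0.0791]
orientation: [0.0, 0.996, -0.084, -0.0]
wrist_force: [0.1, 0.4, -2.4]
finger_gap: 0.0175
t 9.92 tcp [ 0.537  -0.1754  0.0791] rakeang 80.36 tilt 0.01 F [ 0.0521  0.4252 -2.3721] T [-0.0126 -0.0346 -0.0127] gap 0.0175
clock: 10.33
tcp_pos: [0.537, -0.1754, 0.0783]
orientation: [0.0, 0.996, -0.084, -0.0]
wrist_force: [0.2, -0.1, -2.0]
finger_gap: 0.0171
t 10.33 tcp [ 0.537  -0.1754  0.0783] rakeang 80.36 tilt 0.0 F [ 0.2368 -0.1275 -1.9918] T [-0.0432  0.015  -0.0696] gap 0.0171
```

```bash
python3 -m creep '{"hand":[0,0,0,0,0],"delta_pos":[[0,0,0.0006],[0,0,0.0004],[0,0,0],[0,0,0],[0,0,0]],"turn":[0,0,0,0,0]}' 60
python3 st.py
python3 -m creep '{"hand":[0,0,0,0,0],"delta_pos":[[0,0,0.0006],[0,0,0],[0,0,0],[0,0,0],[0,0,0]],"turn":[0,0,0,0,0]}'
python3 st.py
```

```text
clock: 10.75
tcp_pos: [0.537, -0.1755, 0.0775]
orientation: [0.0, 0.996, -0.084, 0.0]
wrist_force: [-0.5, -0.1, -0.7]
finger_gap: 0.0174
t 10.75 tcp [ 0.537  -0.1755  0.0775] rakeang 80.36 tilt 0.01 F [-0.541  -0.0746 -0.7285] T [-0.0458 -0.0483 -0.0062] gap 0.0174
clock: 11.17
tcp_pos: [0.5371, -0.1754, 0.0775]
orientation: [0.0, 0.996, -0.084, 0.0]
wrist_force: [-3.1, 1.0, 6.2]
finger_gap: 0.0174
t 11.17 tcp [ 0.5371 -0.1754  0.0775] rakeang 80.36 tilt 0.03 F [-3.1077  1.035   6.165 ] T [ 0.1342  0.4161 -0.0036] gap 0.0174
```

```bash
python3 -m creep '{"hand":[0,0,0,0,0],"delta_pos":[[0,0,-0.0012],[0,0,-0.0008],[0,0,0],[0,-0.004,0],[0,-0.006,0]],"turn":[0,0,0,0,0]}' 60
python3 st.py
python3 -m creep '{"hand":[0,0,0,0,0],"delta_pos":[[0,-0.006,0],[0,-0.006,0],[0,-0.006,0],[0,-0.006,0],[0,-0.006,0]],"turn":[0,0,0,0,0]}' 
python3 -m creep '{"hand":[0,0,0,0,0],"delta_pos":[[0,-0.006,0],[0,-0.006,0],[0,-0.006,0],[0,-0.004,0],[0,-0.002,0]],"turn":[0,0,0,0,0]}' 
python3 - <<'E'
from st import *
import tr
s,_,_=st(); print(tr.tray(s['tcp_pos']))
c=cam('top');p=c['pixels'][165:285,245:420]
save('c1_top.png',cv2.resize(p,None,fx=4.5,fy=4.5,interpolation=cv2.INTER_CUBIC))
c=cam('scene');p=c['pixels'][200:330,180:425]
save('c1_scene.png',cv2.resize(p,None,fx=3.25,fy=3.25,interpolation=cv2.INTER_CUBIC))
E
```

```text
clock: 11.58
tcp_pos: [0.5383, -0.1676, 0.0783]
orientation: [-0.0, 0.996, -0.084, -0.0]
wrist_force: [-0.2, 0.8, -1.2]
finger_gap: 0.017
t 11.58 tcp [ 0.5383 -0.1676  0.0783] rakeang 80.32 tilt 0.02 F [-0.1546  0.8238 -1.2148] T [-0.0324 -0.0003 -0.0299] gap 0.017
clock: 12.0
tcp_pos: [0.5425, -0.1432, 0.0786]
orientation: [0.0, 0.996, -0.084, -0.0]
wrist_force: [0.1, -0.7, -1.5]
finger_gap: 0.0172
clock: 12.42
tcp_pos: [0.5457, -0.1243, 0.0786]
orientation: [-0.0, 0.996, -0.084, -0.0]
wrist_force: [-0.4, -0.1, -1.8]
finger_gap: 0.0174
t 12.42 tcp [ 0.5 -0.1  0.1] rakeang 80.39 tilt 0.0 F [-0.4 -0.1 -1.8] T [ 0. -0.  0.] gap 0.0174
[-116.2   -1.5]
```

View pics/c1_top.png

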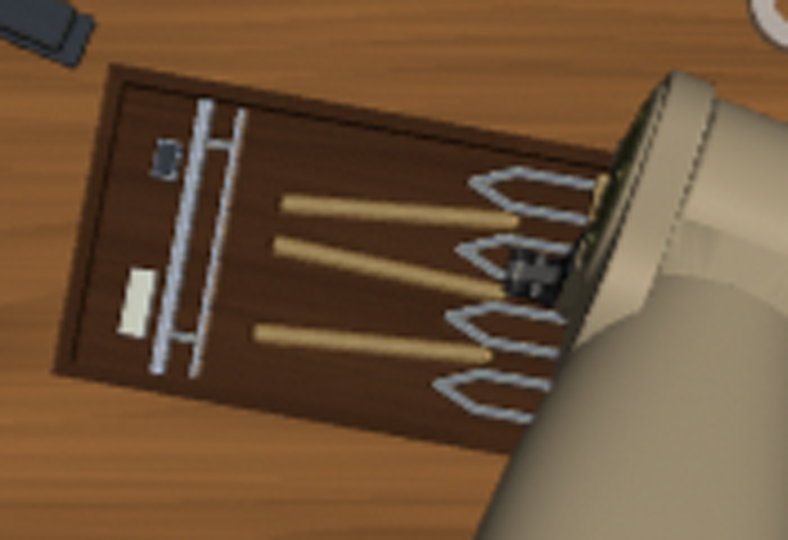

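View pics/c1_scene.png

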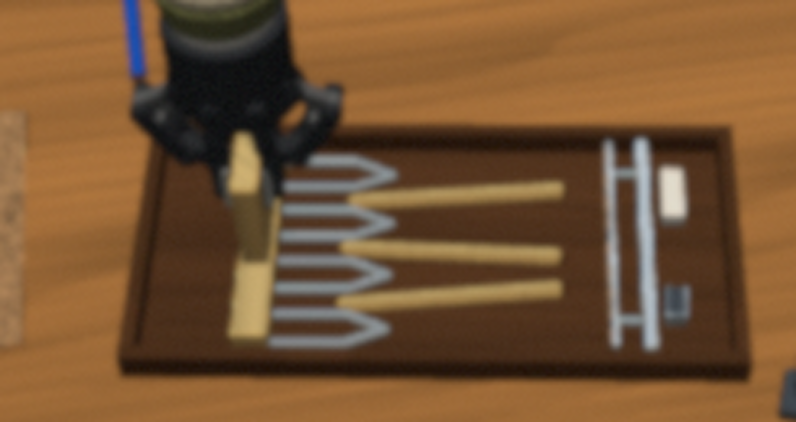

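```bash
python3 -m creep '{"hand":[0,0,0,0,0],"delta_pos":[[0,-0.005,0],[0,-0.006,0],[0,-0.006,0],[0,-0.006,0],[0,-0.006,0]],"turn":[0,0,0,0,0]}' 60
python3 st.py
python3 -m creep '{"hand":[0,0,0,0,0],"delta_pos":[[0,-0.006,0],[0,-0.005,0],[0,-0.005,0],[0,-0.005,0],[0,-0.004,0]],"turn":[0,0,0,0,0]}' 
python3 st.py
python3 -m creep '{"hand":[0,0,0,0,0],"delta_pos":[[0,-0.004,0],[0,-0.004,0],[0,-0.004,0],[0,-0.003,0],[0,-0.001,0]],"turn":[0,0,0,0,0]}' 
python3 - <<'E'
from st import *
import tr
s,_,_=st(); print(tr.tray(s['tcp_pos']))
c=cam('top');p=c['pixels'][165:285,245:420]
save('c2_top.png',cv2.resize(p,None,fx=4.5,fy=4.5,interpolation=cv2.INTER_CUBIC))
c=cam('scene');p=c['pixels'][200:330,180:425]
save('c2_scene.png',cv2.resize(p,None,fx=3.25,fy=3.25,interpolation=cv2.INTER_CUBIC))
E
```

```text
clock: 12.93
tcp_pos: [0.5495, -0.1015, 0.0786]
orientation: [0.0, 0.996, -0.084, -0.0]
wrist_force: [-0.8, -0.3, -1.3]
finger_gap: 0.0174
t 12.93 tcp [ 0.5495 -0.1015  0.0786] rakeang 80.36 tilt 0.0 F [-0.835  -0.2672 -1.3166] T [-0.044   0.0147 -0.02  ] gap 0.0174
clock: 13.35
tcp_pos: [0.5529, -0.0819, 0.0786]
orientation: [0.0, 0.996, -0.084, -0.0]
wrist_force: [-0.1, 1.1, -0.7]
finger_gap: 0.017
t 13.35 tcp [ 0.5529 -0.0819  0.0786] rakeang 80.37 tilt 0.01 F [-0.1076  1.1427 -0.7023] T [-0.0214  0.0319  0.0435] gap 0.017
clock: 13.77
tcp_pos: [0.555, -0.0694, 0.0786]
orientation: [0.0, 0.996, -0.084, -0.0]
wrist_force: [0.4, 0.0, -2.0]
finger_gap: 0.0174
t 13.77 tcp [ 0.6 -0.1  0.1] rakeang 80.38 tilt 0.0 F [ 0.4  0.  -2. ] T [-0.1  0.  -0. ] gap 0.0174
[-60.5  -1.5]
```

View pics/c2_top.png

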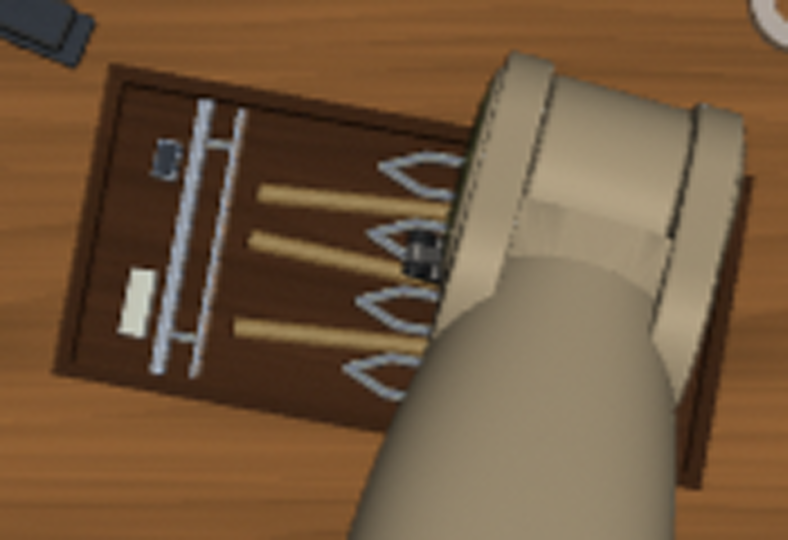

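View pics/c2_scene.png

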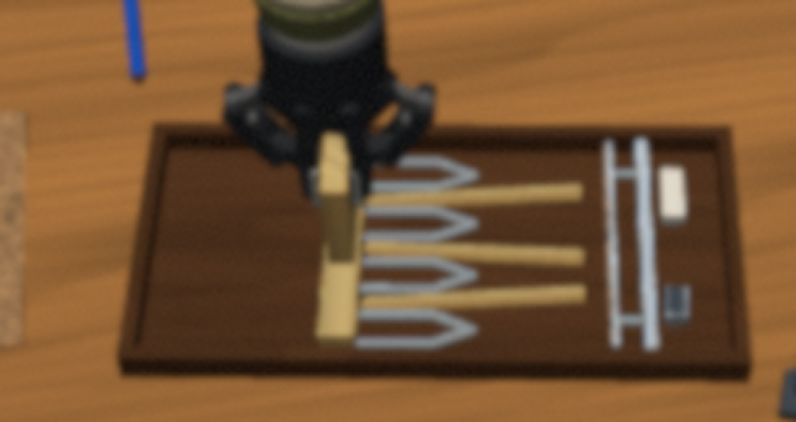

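```bash
python3 - <<'E'
from tr import *
c=cam('top');s=cam('scene')
for n,(p,q) in {'p1':((582,190),(369,202)),'p2':((583,257),(365,247)),'p3':((584,294),(362,303))}.items():
    A=tray(px2w(s,crop(p,3.25,200,180),.01));B=tray(px2w(s,crop(q,3.25,200,180),.01));print('scene',n,A,B,np.degrees(np.arctan2(*(A-B)[::-1])))
for n,(p,q) in {'p3':((259,192),(445,211)),'p2':((250,239),(420,281)),'p1':((235,327),(425,345))}.items():
    A=tray(px2w(c,crop(p,4.5,165,245),.01));B=tray(px2w(c,crop(q,4.5,165,245),.01));print('top',n,A,B,np.degrees(np.arctan2(*(A-B)[::-1])))
for p in [(604,142),(612,346)]: print('plate',tray(px2w(s,crop(p,3.25,200,180),.022)))
E
```

```text
scene p1 [97.6 49.6] [-46.5  38.2] 4.5276226316243475
scene p2 [97.1 -6.5] [-47.3   0.4] -2.766125518195104
scene p3 [ 97.1 -36.2] [-47.  -44.6] 3.3246861744384777
top p3 [ 95.4 -35.9] [-19.3 -44.3] 4.167134564158889
top p2 [95.7 -6.4] [-11.6   0.9] -3.8735201001176236
top p1 [95.2 48.5] [-21.5  39. ] 4.637989293181309
plate [112.9  82. ]
plate [113.3 -84.3]
```

```bash
cat > look.py <<'E'
import sys
from st import *
import tr
s,_,_=st(); print('tray tcp',tr.tray(s['tcp_pos']))
c=cam('scene');p=c['pixels'][235:315,270:400]
save(sys.argv[1]+'.png',cv2.resize(p,None,fx=6,fy=6,interpolation=cv2.INTER_CUBIC))
E
python3 -m creep '{"hand":[0,0,0,0,0],"delta_pos":[[0.0015,0,0],[0.002,0,0],[0.0015,0,0],[0,0,0],[0,0,0]],"turn":[0,0,0,0,0]}' 60
python3 look.py w1
python3 -m creep '{"hand":[0,0,0,0,0],"delta_pos":[[-0.0015,0,0],[-0.002,0,0],[-0.0015,0,0],[0,0,0],[0,0,0]],"turn":[0,0,0,0,0]}' 60
python3 look.py w2
```

```text
clock: 14.38
tcp_pos: [0.5591, -0.0705, 0.0786]
orientation: [0.0, 0.996, -0.084, 0.0]
wrist_force: [0.4, -0.8, -1.3]
finger_gap: 0.0173
t 14.38 tcp [ 0.6 -0.1  0.1] rakeang 80.35 tilt 0.01 F [ 0.4 -0.8 -1.3] T [-0.1 -0.   0. ] gap 0.0173
tray tcp [-60.9  -5.7]
clock: 14.85
tcp_pos: [0.5548, -0.0697, 0.0786]
orientation: [0.0, 0.996, -0.084, -0.0]
wrist_force: [0.1, 0.5, -1.5]
finger_gap: 0.0171
t 14.85 tcp [ 0.6 -0.1  0.1] rakeang 80.36 tilt 0.0 F [ 0.1  0.5 -1.5] T [ 0. -0.  0.] gap 0.0171
tray tcp [-60.8  -1.3]
```

View pics/w1.png

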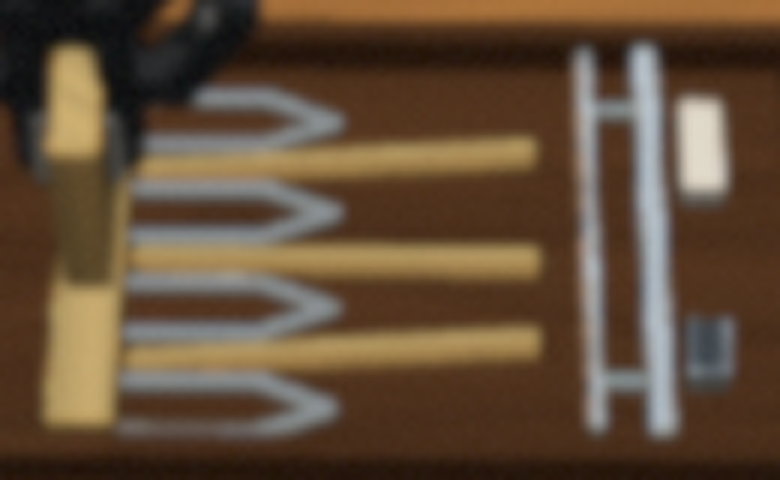

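View pics/w2.png

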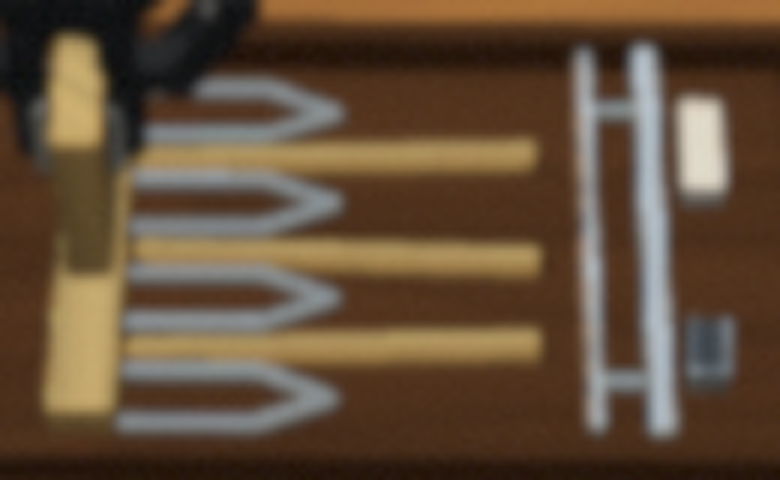

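```bash
python3 - <<'E'
from tr import *
s=cam('scene')
for n,(p,q) in {'p1':((537,155),(140,157)),'p2':((540,260),(138,250)),'p3':((540,344),(130,346))}.items():
    A=tray(px2w(s,crop(p,6,235,270),.009));B=tray(px2w(s,crop(q,6,235,270),.009));print('scene',n,A,B,np.degrees(np.arctan2(*(A-B)[::-1])))
for p in [(342,111),(342,202),(340,298),(336,400)]: print(tray(px2w(s,crop(p,6,235,270),.0087)))
E
```

```text
scene p1 [98.3 43.9] [-47.3  41.9] 0.8138833560450703
scene p2 [98.4 -3.6] [-46.   -0.4] -1.2823387439890976
scene p3 [ 97.6 -40.2] [-46.7 -42.3] 0.8462611991372209
[26.6 64.2]
[27.1 22. ]
[ 27.  -20.7]
[ 26.1 -64.2]
```

```bash
cat > f.py <<'E'
from workcell import env
from tr import *
u=np.array([a,b,0])
def rd():
    s=env.get_state(); return s['clock'],tray(s['tcp_pos'])[0],s['wrist_force']@u, s['ft_torque'][2],s['wrist_force'][2]
r=[rd()]
for i in range(3):
    env.read_camera('scene'); r.append(rd())
r=np.array(r); print('t %.2f x %.2f Fpush %s mean %.2f Tz %.2f Fz %.1f'%(r[-1,0],r[-1,1],r[:,2],r[:,2].mean(),r[:,3].mean(),r[:,4].mean()))
E
python3 f.py
python3 -m creep '{"hand":[0,0,0,0,0],"delta_pos":[[0,-0.003,0],[0,-0.004,0],[0,-0.004,0],[0,-0.002,0],[0,0,0]],"turn":[0,0,0,0,0]}' 60
python3 f.py
python3 look.py a1
```

```text
t 15.10 x -60.86 Fpush [-0.8  0.6  0.6  1.1] mean 0.37 Tz -0.01 Fz -2.1
clock: 15.52
tcp_pos: [0.5568, -0.0589, 0.0786]
orientation: [-0.0, 0.996, -0.084, 0.0]
wrist_force: [-0.1, 0.3, -2.5]
finger_gap: 0.0169
t 15.67 x -50.32 Fpush [ 0.2 -0.3  0.4 -0.1] mean 0.06 Tz 0.00 Fz -1.9
t 15.67 tcp [ 0.6 -0.1  0.1] rakeang 80.38 tilt 0.0 F [-0.2 -0.1 -1.9] T [-0. -0.  0.] gap 0.0174
tray tcp [-50.3  -1.5]
```

View pics/a1.png

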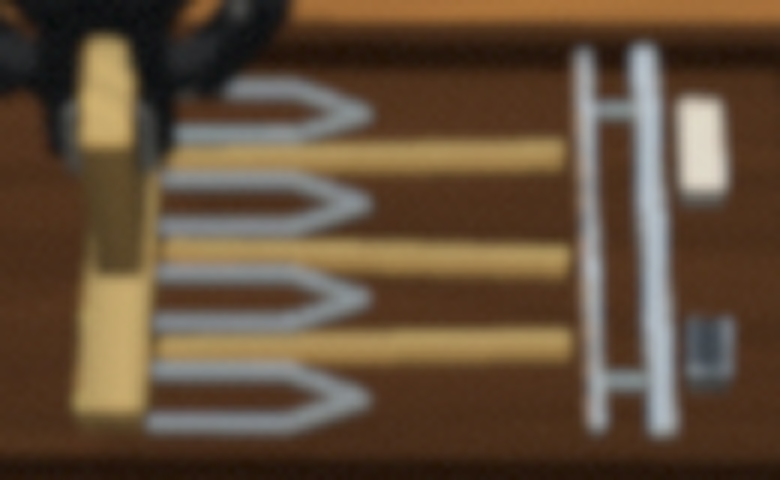

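```bash
python3 -m creep '{"hand":[0,0,0,0,0],"delta_pos":[[0,-0.0015,0],[0,-0.0015,0],[0,0,0],[0,0,0],[0,0,0]],"turn":[0,0,0,0,0]}' 60
python3 f.py
python3 -m creep '{"hand":[0,0,0,0,0],"delta_pos":[[0,-0.0005,0],[0,0,0],[0,0,0],[0,0,0],[0,0,0]],"turn":[0,0,0,0,0]}' 60
python3 f.py
python3 -m creep '{"hand":[0,0,0,0,0],"delta_pos":[[0,-0.0005,0],[0,0,0],[0,0,0],[0,0,0],[0,0,0]],"turn":[0,0,0,0,0]}' 60
python3 f.py
```

```text
clock: 16.13
tcp_pos: [0.5571, -0.0576, 0.0786]
orientation: [0.001, 0.996, -0.084, 0.0]
wrist_force: [-0.9, -3.5, -2.2]
finger_gap: 0.0173
t 16.28 x -48.46 Fpush [-3.6 -4.2 -2.6 -3.4] mean -3.42 Tz 0.00 Fz -2.0
clock: 16.7
tcp_pos: [0.5572, -0.0572, 0.0786]
orientation: [0.001, 0.996, -0.084, 0.0]
wrist_force: [-1.1, -4.7, -1.7]
finger_gap: 0.0173
t 16.85 x -48.08 Fpush [-4.8 -4.9 -5.6 -5.7] mean -5.26 Tz 0.01 Fz -2.0
clock: 17.27
tcp_pos: [0.5573, -0.057, 0.0787]
orientation: [0.001, 0.996, -0.084, 0.0]
wrist_force: [-1.1, -5.5, -1.1]
finger_gap: 0.0173
t 17.42 x -47.87 Fpush [-5.6 -5.5 -6.2 -6.1] mean -5.85 Tz 0.00 Fz -1.7
```

```bash
python3 -m creep '{"hand":[0,0,0,0,0],"delta_pos":[[0,-0.0004,0],[0,0,0],[0,0,0],[0,0,0],[0,0,0]],"turn":[0,0,0,0,0]}' 60
python3 f.py; python3 look.py a2
```

```text
clock: 17.83
tcp_pos: [0.5573, -0.0568, 0.0787]
orientation: [0.001, 0.996, -0.084, 0.0]
wrist_force: [-1.1, -6.2, -0.6]
finger_gap: 0.0173
t 17.98 x -47.75 Fpush [-6.2 -6.  -6.1 -6.6] mean -6.24 Tz -0.01 Fz -1.4
t 17.98 tcp [ 0.6 -0.1  0.1] rakeang 80.33 tilt 0.11 F [-1.8 -6.4 -2.3] T [-1.6  0.3  0.1] gap 0.0171
tray tcp [-47.7  -1.6]
```

View pics/a2.png

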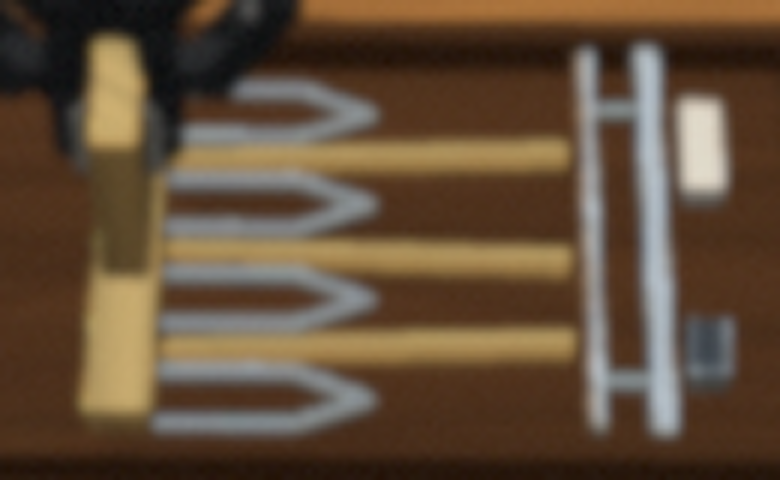

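```bash
python3 -m creep '{"hand":[0,0,0,0,0],"delta_pos":[[0,-0.0005,0],[0,0,0],[0,0,0],[0,0,0],[0,0,0]],"turn":[0,0,0,0,0]}' 60
python3 f.py; python3 - <<'E'
from h import *
c=cam('top');p=c['pixels'][180:260,260:360]
save('a3t.png',cv2.resize(p,None,fx=7.5,fy=7.5,interpolation=cv2.INTER_CUBIC))
E
```

```text
clock: 18.45
tcp_pos: [0.5573, -0.0567, 0.0786]
orientation: [0.001, 0.996, -0.084, -0.0]
wrist_force: [-1.0, -6.0, -2.2]
finger_gap: 0.0175
t 18.60 x -47.54 Fpush [-6.1 -6.9 -6.9 -6.6] mean -6.63 Tz 0.04 Fz -2.1
```

View pics/a3t.png

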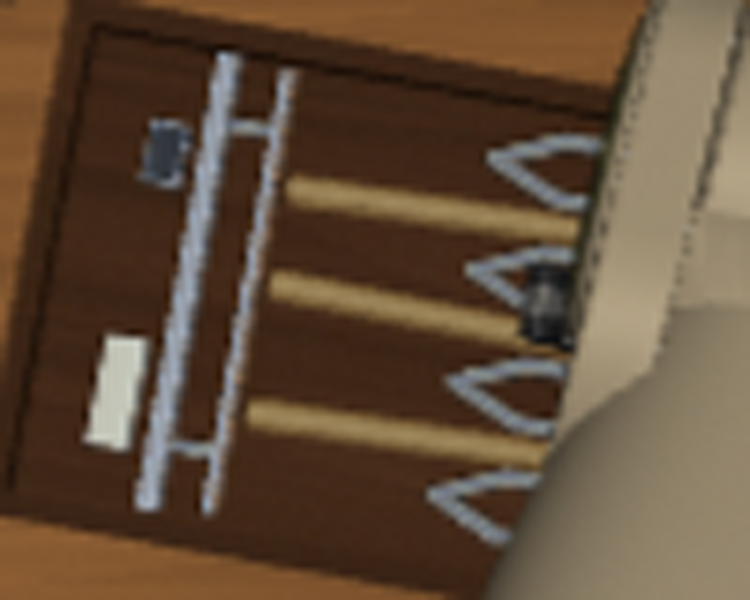

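```bash
python3 -m creep '{"hand":[0,0,0,0,0],"delta_pos":[[0,-0.0004,0],[0,0,0],[0,0,0],[0,0,0],[0,0,0]],"turn":[0,0,0,0,0]}' 60
python3 f.py; python3 -m creep '{"hand":[0,0,0,0,0],"delta_pos":[[0,-0.0002,0],[0,0,0],[0,0,0],[0,0,0],[0,0,0]],"turn":[0,0,0,0,0]}' 60
python3 f.py; python3 -m creep '{"hand":[0,0,0,0,0],"delta_pos":[[0,0,0],[0,0,0],[0,0,0],[0,0,0],[0,0,0]],"turn":[0,0,0,0,0]}'; python3 f.py
```

```text
clock: 19.07
tcp_pos: [0.5574, -0.0565, 0.0787]
orientation: [0.001, 0.996, -0.084, -0.0]
wrist_force: [-1.6, -6.8, -1.3]
finger_gap: 0.0174
t 19.22 x -47.40 Fpush [-6.9 -7.2 -6.6 -8.3] mean -7.24 Tz -0.00 Fz -1.9
clock: 19.63
tcp_pos: [0.5574, -0.0565, 0.0787]
orientation: [0.001, 0.996, -0.084, 0.0]
wrist_force: [-0.2, -7.9, -1.4]
finger_gap: 0.0173
t 19.78 x -47.35 Fpush [-7.8 -7.7 -7.1 -8.7] mean -7.82 Tz 0.00 Fz -1.6
clock: 20.2
tcp_pos: [0.5574, -0.0565, 0.0787]
orientation: [0.001, 0.996, -0.084, -0.0]
wrist_force: [-2.3, -7.3, -1.7]
finger_gap: 0.0173
t 20.35 x -47.34 Fpush [-7.6 -7.2 -7.9 -6.5] mean -7.31 Tz 0.01 Fz -1.6
```

```bash
python3 -m creep '{"hand":[0,0,0,0,0],"delta_pos":[[0,0.0004,0],[0,0.0004,0],[0,0.0004,0],[0,0.0004,0],[0,0.0004,0]],"turn":[0,0,0,0,0]}' 60
python3 f.py; python3 -m creep '{"hand":[0,0,0,0,0],"delta_pos":[[0,0.0003,0],[0,0.0003,0],[0,0.0003,0],[0,0.0003,0],[0,0,0]],"turn":[0,0,0,0,0]}' 60
python3 f.py; python3 look.py r1
```

```text
clock: 20.77
tcp_pos: [0.5572, -0.0572, 0.0786]
orientation: [0.0, 0.996, -0.084, 0.0]
wrist_force: [-0.8, -4.8, -1.9]
finger_gap: 0.0173
t 20.92 x -48.06 Fpush [-4.8 -4.4 -5.9 -5.8] mean -5.24 Tz -0.01 Fz -1.8
clock: 21.33
tcp_pos: [0.5571, -0.0575, 0.0786]
orientation: [-0.0, 0.996, -0.084, 0.0]
wrist_force: [-0.5, -3.7, -1.7]
finger_gap: 0.0173
t 21.48 x -48.47 Fpush [-3.7 -3.4 -3.6 -3.6] mean -3.58 Tz 0.02 Fz -1.6
t 21.48 tcp [ 0.6 -0.1  0.1] rakeang 80.37 tilt 0.01 F [ 0.  -3.7 -1.1] T [-0.9  0.1  0.1] gap 0.0172
tray tcp [-48.5  -1.5]
```

View pics/r1.png

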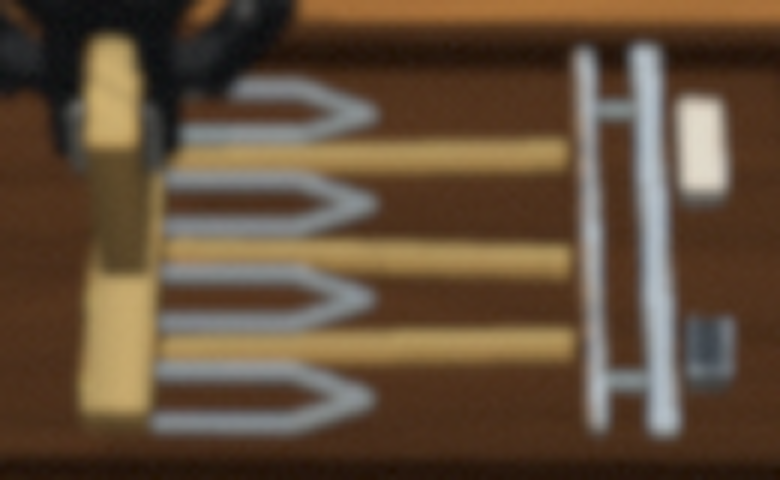

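```bash
python3 -m creep '{"hand":[0,0,0,0,0],"delta_pos":[[0,0.0003,0],[0,0.0003,0],[0,0.0003,0],[0,0.0003,0],[0,0,0]],"turn":[0,0,0,0,0]}' 60
python3 f.py; python3 -m creep '{"hand":[0,0,0,0,0],"delta_pos":[[0,0.0003,0],[0,0.0003,0],[0,0.0003,0],[0,0.0003,0],[0,0,0]],"turn":[0,0,0,0,0]}' 60
python3 f.py;  python3 -m creep '{"hand":[0,0,0,0,0],"delta_pos":[[0,0.0005,0],[0,0.0005,0],[0,0.0005,0],[0,0.0005,0],[0,0,0]],"turn":[0,0,0,0,0]}' 60
python3 f.py; python3 look.py r2
```

```text
clock: 21.95
tcp_pos: [0.5569, -0.0582, 0.0785]
orientation: [-0.0, 0.996, -0.084, -0.0]
wrist_force: [-0.5, -1.9, -1.2]
finger_gap: 0.0178
t 22.10 x -49.24 Fpush [-1.9 -1.3 -1.2 -0.7] mean -1.30 Tz -0.01 Fz -1.9
clock: 22.52
tcp_pos: [0.5567, -0.0595, 0.0785]
orientation: [-0.0, 0.996, -0.084, -0.0]
wrist_force: [0.6, -0.2, -2.0]
finger_gap: 0.0172
t 22.67 x -50.52 Fpush [-0.1 -0.  -0.2 -1. ] mean -0.35 Tz -0.00 Fz -1.8
clock: 23.08
tcp_pos: [0.5564, -0.0612, 0.0786]
orientation: [0.0, 0.996, -0.084, 0.0]
wrist_force: [1.0, 0.3, -1.4]
finger_gap: 0.0171
t 23.23 x -52.15 Fpush [ 0.4 -0.  -0.1 -0.4] mean -0.02 Tz 0.01 Fz -1.5
t 23.23 tcp [ 0.6 -0.1  0.1] rakeang 80.36 tilt 0.01 F [ 0.2 -0.4 -2. ] T [-0.  0. -0.] gap 0.0173
tray tcp [-52.1  -1.5]
```

View pics/r2.png

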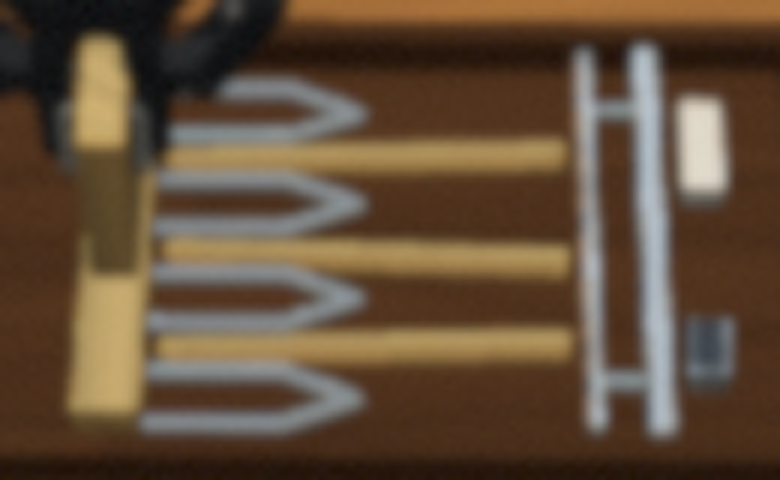

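```bash
python3 -m creep '{"hand":[0,0,0,0,0],"delta_pos":[[0,0,-0.002],[0,0,-0.003],[0,0,-0.004],[0,0,-0.004],[0,0,-0.004]],"turn":[0,0,0,0,0]}' 60
python3 -m creep '{"hand":[0,0,0,0,0],"delta_pos":[[0,0,-0.01],[0,0,-0.015],[0,0,-0.015],[0,0,-0.015],[0,0,-0.01]],"turn":[0,0,0,0,0]}' 60
python3 look.py u1
```

```text
clock: 23.7
tcp_pos: [0.5566, -0.0612, 0.0927]
orientation: [0.0, 0.996, -0.084, 0.0]
wrist_force: [-0.2, -0.5, -2.0]
finger_gap: 0.0175
clock: 24.12
tcp_pos: [0.557, -0.0613, 0.1461]
orientation: [0.0, 0.996, -0.084, 0.001]
wrist_force: [0.4, 0.0, -1.8]
finger_gap: 0.0174
t 24.12 tcp [ 0.6 -0.1  0.1] rakeang 80.36 tilt 0.11 F [ 0.4  0.  -1.8] T [ 0. -0. -0.] gap 0.0174
tray tcp [-52.2  -2.1]
```

View pics/u1.png

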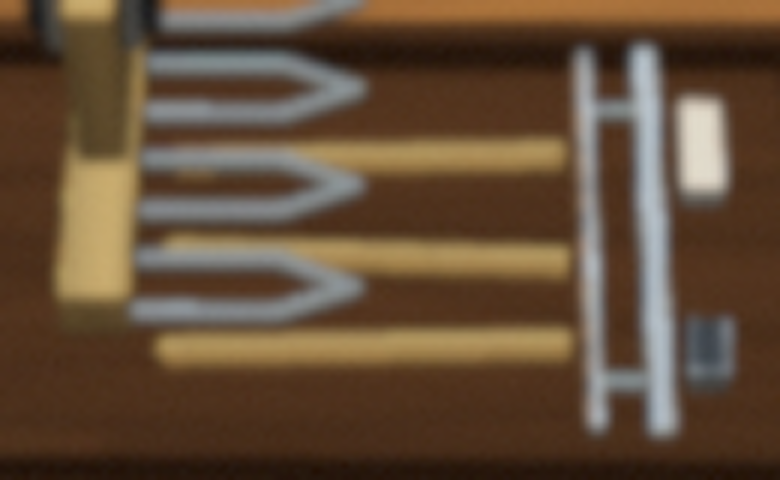

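```bash
python3 - <<'E'
from fit import *
from st import st
np.set_printoptions(precision=4,suppress=True)
c=cam('top');s=cam('scene')
o=[(c,crop(p,6,205,420),(x,y,.003)) for p,x,y in [((78,78),.07,-.1),((384,82),-.07,-.1),((379,514),-.07,.1),((76,510),.07,.1)]]
q,r=fitp(o,[.5,-.35,1.55]); print('mat',q,np.degrees(q[2]),np.abs(r).max())
print(px2w(s,[272.2,153.7],.003),px2w(c,[256.7,457.2],.003))
th=q[2]; o=q[:2]-.038*np.array([np.cos(th),np.sin(th)]); print('target origin',o)
S,m,ax=st()
dang=ax-np.degrees(th); print('turn units (tool z +cw)',dang/5)
d=np.r_[o-S['tcp_pos'][:2],0]
R2=np.array([[np.cos(th-np.pi/2),np.sin(th-np.pi/2)],[-np.cos(th),-np.sin(th)]]) 
print('dx,dy units after turn',R2@d[:2]/.8)
E
```

```text
mat [ 0.4897 -0.3524  1.5594] 89.34911793679733 0.36816072707114245
[ 0.4926 -0.3539  0.003 ] [ 0.4816 -0.3508  0.003 ]
target origin [ 0.4893 -0.3904]
t 24.27 tcp [ 0.5571 -0.0613  0.1451] rakeang 80.36 tilt 0.12 F [-0.2987 -0.0533 -2.3076] T [-0.0118  0.0431  0.0134] gap 0.0176
turn units (tool z +cw) -1.7974179831239923
dx,dy units after turn [-0.0801  0.4123]
```

```bash
python3 -m creep '{"hand":[0,0,0,0,0],"delta_pos":[[0,0,0],[0,0,0],[-0.006,0.03,0],[-0.008,0.042,0],[-0.008,0.042,0]],"turn":[-0.9,-0.9,0,0,0]}' 60
python3 -m creep '{"hand":[0,0,0,0,0],"delta_pos":[[-0.008,0.042,0],[-0.008,0.042,0],[-0.008,0.042,0],[-0.008,0.042,0],[-0.008,0.042,0]],"turn":[0,0,0,0,0]}' 60
python3 -m creep '{"hand":[0,0,0,0,0],"delta_pos":[[-0.008,0.04,0],[-0.006,0.03,0],[-0.003,0.0183,0],[0,0,0],[0,0,0]],"turn":[0,0,0,0,0]}' 60
python3 st.py
python3 -m creep '{"hand":[0,0,0,0,0],"delta_pos":[[0,0,0.01],[0,0,0.015],[0,0,0.015],[0,0,0.01],[0,0,0.005]],"turn":[0,0,0,0,0]}' 60
python3 -m creep '{"hand":[0,0,0,0,0],"delta_pos":[[0,0,0.002],[0,0,0],[0,0,0],[0,0,0],[0,0,0]],"turn":[0,0,0,0,0]}' 60
python3 - <<'E'
from st import *
st()
c=cam('top');p=c['pixels'][190:320,400:560]
save('pl_top.png',cv2.resize(p,None,fx=4.5,fy=4.5,interpolation=cv2.INTER_CUBIC))
c=cam('scene');p=c['pixels'][200:330,80:260]
save('pl_scene.png',cv2.resize(p,None,fx=4,fy=4,interpolation=cv2.INTER_CUBIC))
E
```

```text
clock: 24.68
tcp_pos: [0.5372, -0.152, 0.1433]
orientation: [-0.0, 1.0, -0.004, -0.001]
wrist_force: [-0.2, -0.5, -0.8]
finger_gap: 0.0175
clock: 25.1
tcp_pos: [0.5029, -0.321, 0.1432]
orientation: [-0.0, 1.0, -0.006, -0.001]
wrist_force: [0.6, 0.5, -1.3]
finger_gap: 0.0172
clock: 25.52
tcp_pos: [0.4891, -0.3901, 0.1432]
orientation: [-0.001, 1.0, -0.006, -0.0]
wrist_force: [0.3, 0.8, -0.7]
finger_gap: 0.0174
t 25.52 tcp [ 0.4891 -0.3901  0.1432] rakeang 89.29 tilt 0.11 F [ 0.2717  0.8126 -0.6972] T [ 0.0075 -0.0129 -0.0074] gap 0.0174
clock: 25.93
tcp_pos: [0.4893, -0.388, 0.0984]
orientation: [-0.001, 1.0, -0.005, -0.001]
wrist_force: [0.1, 1.1, -1.5]
finger_gap: 0.0172
clock: 26.35
tcp_pos: [0.4899, -0.3906, 0.0994]
orientation: [0.0, 1.0, -0.006, 0.0]
wrist_force: [-0.2, -0.2, -2.0]
finger_gap: 0.0173
t 26.35 tcp [ 0.4899 -0.3906  0.0994] rakeang 89.36 tilt 0.08 F [-0.1656 -0.2354 -1.9584] T [ 0.0309 -0.034   0.0088] gap 0.0173
```

View pics/pl_top.png

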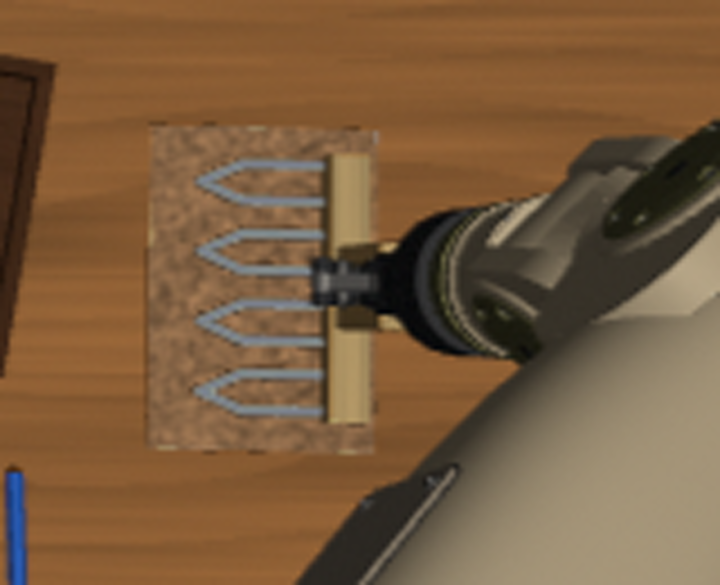

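View pics/pl_scene.png

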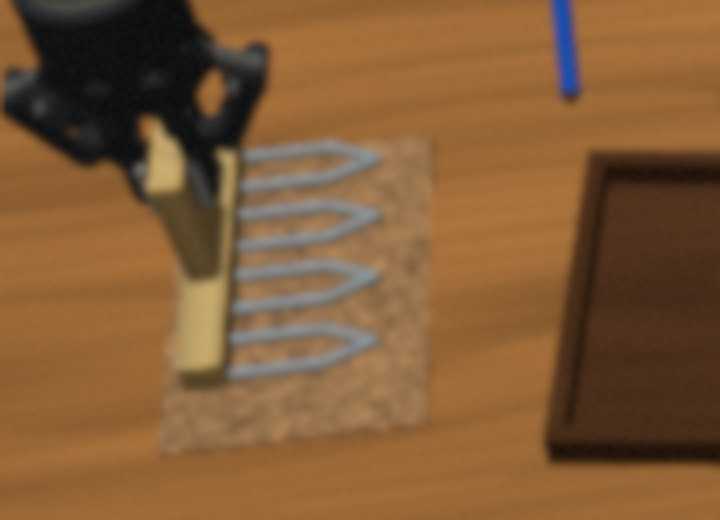

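```bash
python3 -m creep '{"hand":[0,0,0,0,0],"delta_pos":[[0,0,0.006],[0,0,0.008],[0,0,0.006],[0,0,0.003],[0,0,0]],"turn":[0,0,0,0,0]}' 60
python3 st.py
python3 -m creep '{"hand":[0,0,0,0,0],"delta_pos":[[0,0,0.002],[0,0,0.001],[0,0,0.001],[0,0,0],[0,0,0]],"turn":[0,0,0,0,0]}' 60
python3 st.py
```

```text
clock: 26.87
tcp_pos: [0.4889, -0.3896, 0.0789]
orientation: [-0.001, 1.0, -0.006, -0.001]
wrist_force: [-0.3, -0.4, -1.6]
finger_gap: 0.0176
t 26.87 tcp [ 0.4889 -0.3896  0.0789] rakeang 89.36 tilt 0.13 F [-0.3053 -0.4088 -1.5708] T [-0.0024  0.0183  0.0027] gap 0.0176
clock: 27.28
tcp_pos: [0.4896, -0.3903, 0.0772]
orientation: [0.0, 1.0, -0.006, 0.0]
wrist_force: [-0.5, 1.1, -2.1]
finger_gap: 0.0174
t 27.28 tcp [ 0.4896 -0.3903  0.0772] rakeang 89.36 tilt 0.02 F [-0.4911  1.0505 -2.1196] T [-0.0442  0.0605 -0.0528] gap 0.0174
```

```bash
python3 -m creep '{"hand":[0,0,0,0,0],"delta_pos":[[0,0,0.0007],[0,0,0],[0,0,0],[0,0,0],[0,0,0]],"turn":[0,0,0,0,0]}' 60
python3 st.py
python3 -m creep '{"hand":[0,0,0,0,0],"delta_pos":[[0,0,0.0004],[0,0,0],[0,0,0],[0,0,0],[0,0,0]],"turn":[0,0,0,0,0]}' 60
python3 st.py
```

```text
clock: 27.7
tcp_pos: [0.4896, -0.3903, 0.0766]
orientation: [0.0, 1.0, -0.006, 0.0]
wrist_force: [0.9, 0.2, -1.7]
finger_gap: 0.0175
t 27.7 tcp [ 0.4896 -0.3903  0.0766] rakeang 89.36 tilt 0.02 F [ 0.8674  0.243  -1.7269] T [-0.0078 -0.0153 -0.0196] gap 0.0175
clock: 28.12
tcp_pos: [0.4896, -0.3903, 0.0765]
orientation: [0.0, 1.0, -0.006, 0.0]
wrist_force: [-1.2, 0.4, 2.5]
finger_gap: 0.0169
t 28.12 tcp [ 0.4896 -0.3903  0.0765] rakeang 89.36 tilt 0.03 F [-1.1644  0.4463  2.4891] T [0.1828 0.2138 0.0204] gap 0.0169
```

```bash
python3 -m creep '{"hand":[20,26,32,45,60],"delta_pos":[[0,0,0],[0,0,0],[0,0,0],[0,0,0],[0,0,0]],"turn":[0,0,0,0,0]}' 20
python3 -m creep '{"hand":[70,80,85,85,85],"delta_pos":[[0,0,0],[0,0,0],[0,0,0],[0,0,0],[0,0,0]],"turn":[0,0,0,0,0]}'
python3 st.py
python3 -m creep '{"hand":[85,85,85,85,85],"delta_pos":[[0,0,-0.01],[0,0,-0.02],[0,0,-0.03],[0,0,-0.04],[0,0,-0.04]],"turn":[0,0,0,0,0]}'
python3 -m creep '{"hand":[85,85,85,85,85],"delta_pos":[[0,0,-0.04],[0,0,-0.03],[-0.04,0.02,0],[-0.04,0.02,0],[-0.04,0.02,0]],"turn":[0,0,0,0,0]}'
python3 -m creep '{"hand":[85,85,85,85,85],"delta_pos":[[-0.04,0.02,0],[-0.04,0.02,0],[-0.02,0.01,0],[0,0,0],[0,0,0]],"turn":[0,0,0,0,0]}'
python3 - <<'E'
from h import *
for n in('top','scene'):
    c=cam(n)
    save('end_%s.png'%n,c['pixels'])
    p=c['pixels'][165:285,245:420] if n=='top' else c['pixels'][220:330,205:425]
    k=4.5 if n=='top' else 3.6
    save('endtray_%s.png'%n,cv2.resize(p,None,fx=k,fy=k,interpolation=cv2.INTER_CUBIC))
E
```

```text
clock: 28.53
tcp_pos: [0.4896, -0.3903, 0.076]
orientation: [0.0, 1.0, -0.006, -0.0]
wrist_force: [0.2, -0.3, -0.8]
finger_gap: 0.0547
clock: 28.95
tcp_pos: [0.4896, -0.3903, 0.0761]
orientation: [0.0, 1.0, -0.006, 0.0]
wrist_force: [1.0, 0.3, -0.7]
finger_gap: 0.0851
t 28.95 tcp [ 0.4896 -0.3903  0.0761] rakeang 89.36 tilt 0.01 F [ 0.9744  0.2558 -0.735 ] T [-0.0132  0.0186  0.0729] gap 0.0851
clock: 29.37
tcp_pos: [0.489, -0.3897, 0.1893]
orientation: [-0.001, 1.0, -0.006, -0.001]
wrist_force: [1.1, -0.1, 0.5]
finger_gap: 0.0849
clock: 29.78
tcp_pos: [0.3927, -0.4375, 0.2457]
orientation: [0.001, 1.0, -0.005, 0.001]
wrist_force: [0.3, -1.2, 0.3]
finger_gap: 0.0851
clock: 30.2
tcp_pos: [0.3117, -0.4768, 0.2449]
orientation: [0.0, 1.0, -0.007, 0.0]
wrist_force: [-0.2, -0.1, -0.1]
finger_gap: 0.0849
```

View pics/end_top.png

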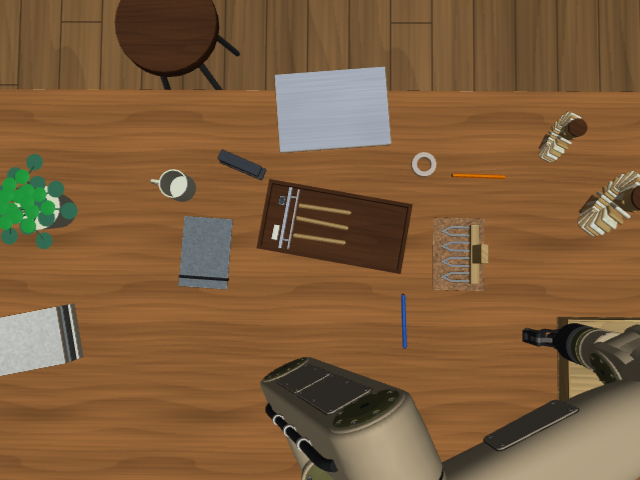

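View pics/end_scene.png

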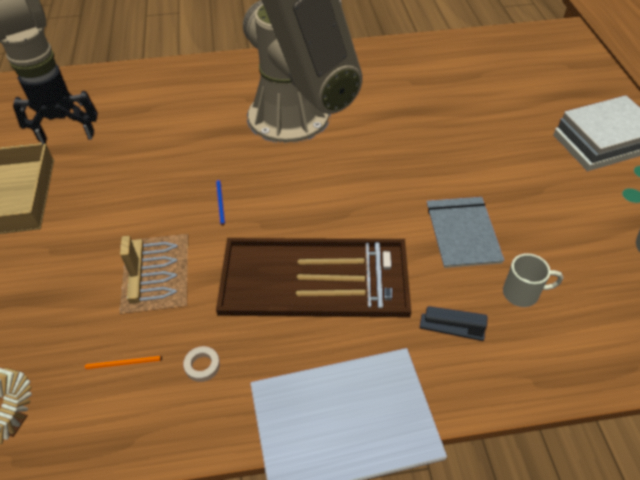

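View pics/endtray_top.png

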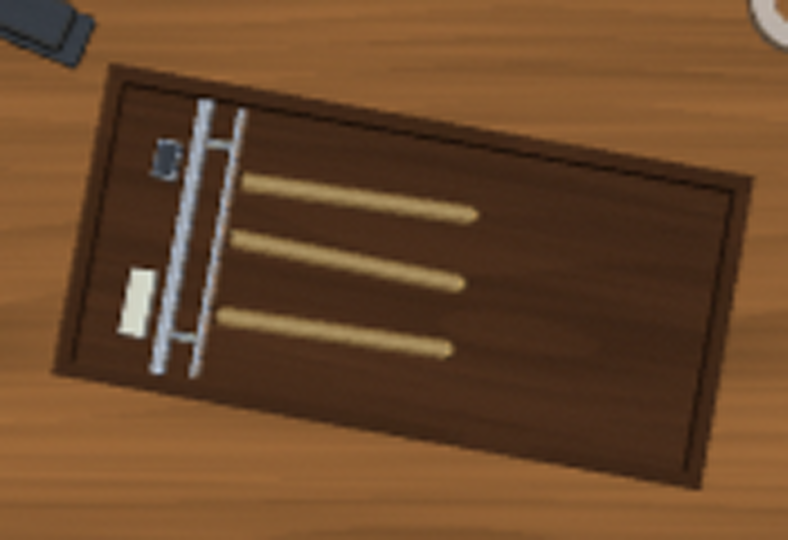

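View pics/endtray_scene.png

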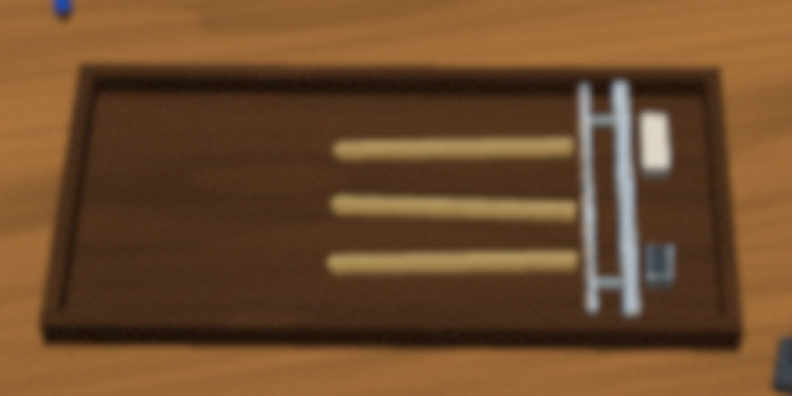

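```bash
python3 - <<'E'
from tr import *
c=cam('top');s=cam('scene')
def pr(n,A,B): print(n,A,B,'mid y %.1f ang %.2f'%((A+B)[1]/2,np.degrees(np.arctan2(*(A-B)[::-1]))))
for n,(p,q) in {'p1':((573,146),(336,151)),'p2':((574,211),(333,204)),'p3':((576,260),(329,264))}.items():
    pr('s'+n,tray(px2w(s,crop(p,3.6,220,205),.009)),tray(px2w(s,crop(q,3.6,220,205),.009)))
for n,(p,q) in {'p1':((219,316),(452,349)),'p2':((233,238),(463,284)),'p3':((243,181),(477,215))}.items():
    pr('t'+n,tray(px2w(c,crop(p,4.5,165,245),.009)),tray(px2w(c,crop(q,4.5,165,245),.009)))
# subpixel: mask pencils + minAreaRect/fitLine in both cams
for nm,cc,(r0,r1,c0,c1) in (('top',c,(195,255,280,360)),('scene',s,(250,305,285,372))):
    im=cv2.resize(cc['pixels'][r0:r1,c0:c1],None,fx=8,fy=8,interpolation=cv2.INTER_CUBIC).astype(int)
    m=((im[:,:,0]>125)&(im[:,:,0]-im[:,:,2]>45)).astype(np.uint8)
    n,l,stt,ce=cv2.connectedComponentsWithStats(m)
    for i in range(1,n):
        if stt[i,4]<2000: continue
        yx=np.argwhere(l==i)[:,::-1].astype(np.float32)
        vx,vy,x,y=cv2.fitLine(yx,cv2.DIST_L2,0,.01,.01).ravel()
        t=(yx-[x,y])@[vx,vy]; e=[(x+vx*k,y+vy*k) for k in (t.max(),t.min())]
        P=[tray(px2w(cc,crop(k,8,r0,c0),.009)) for k in e]; P.sort(key=lambda v:-v[0]); pr(nm,*P)
print(env.get_state()['clock'])
E
```

```text
sp1 [108.7  44.6] [-36.1  39.6] mid y 42.1 ang 1.98
sp2 [108.   -4.4] [-36.1  -0.5] mid y -2.4 ang -1.58
sp3 [108.2 -39.9] [-36.5 -44. ] mid y -42.0 ang 1.63
tp1 [106.2  43.5] [-38.2  38.5] mid y 41.0 ang 1.98
tp2 [106.2  -5.3] [-38.  -2.] mid y -3.6 ang -1.30
tp3 [106.4 -41. ] [-39.1 -45.4] mid y -43.2 ang 1.72
top [106.7 -41.3] [-39.  -45.3] mid y -43.3 ang 1.60
top [107.1  -5.7] [-38.4  -2.1] mid y -3.9 ang -1.42
top [107.4  42.8] [-38.   38.8] mid y 40.8 ang 1.57
scene [108.8  44.8] [-37.6  41.1] mid y 43.0 ang 1.42
scene [108.8  -3.8] [-36.9  -0.2] mid y -2.0 ang -1.40
scene [108.9 -39.3] [-37.3 -43.4] mid y -41.4 ang 1.60
30.4
```

```bash
python3 - <<'E'
from h import *
c=cam('top');s=cam('scene')
for n,k in(('top',c),('scene',s)):
    r=env.pinpoint(n,'rake_mid'); print(n,px2w(k,r[0]['location'],.003),r[0]['score'])
    r=env.pinpoint(n,'rake_grip'); print(n,px2w(k,r[0]['location'],.083),r[0]['score'])
print(env.hand_in())
E
```

```text
top [ 0.4938091  -0.35306906  0.003     ] 0.6
top [ 0.4929999  -0.40193199  0.083     ] 0.82
scene [ 0.48743907 -0.35835061  0.003     ] 0.79
scene [ 0.48482529 -0.39032306  0.083     ] 0.66
the job is handed in; nothing more can be done
None
```

The job is done and handed in at about 31 s of the 72 s allowed; no verdict came back.

**What I did:** I gripped the rake, lowered it into the end of the tray behind the pencils, and felt one light touch on the floor (about 8 N over the rake's weight). I then combed with the rake raised about 1 mm. Each pencil went into its own gap. A small sideways wiggle of about 4 mm each way straightened them before I pushed them up to the cork. I pressed the row for over a second at a mean of 7.2–7.8 N, with single readings up to 8.7 N. Then I eased off slowly, lifted the rake straight up and stood it back on the mat.

**Last checks:**
- **Pencils:** all three front ends are level within about 1 mm, and the angles are within about 2° of straight.
- **Rows:** they lie at about y = 41 to 43, -2 to -4 and -41 to -43 mm. The middle row is therefore a few millimetres off centre, and the spacing is about 45 and 39 mm instead of 42 and 42.
- **Rake:** it stands about centred on the mat, judged from both cameras, and the hand is clear of it.
- **Other things:** the rest of the scene looked unmoved in the final pictures.

**What disagreed or wasn't confirmed:**
- The two cameras differ from each other, and from the arm's own position, by 1–3 mm.
- The pictures showed a gap of about 2–3 mm between the pencil ends and the plate's bright edge. I still judge the pencils to be against the cork: the force rose and fell smoothly with no twist, and the bar visibly moved.

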